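Put the bead vials in order at the porcelain packing bench

TASK

Flick open the wide jar, pour all the beads from the maroon cup on the cork mat into it, press its cap fully shut again and leave the empty cup standing upright in the middle part of its mat. In the rack, press shut the cap of each tall (full) vial and flick up the cap of each short (empty) vial so that it stands upright or further back, ready for filling. Keep the vials seated in the rack, and do not disturb the other wares on the bench.

Things in the scene. Friction and masses are not known exactly. Their poses are not given: they have to be found in the camera images.
- tall1: tall clear vial full of beads, 30 x 30 mm square, 0.2 kg, loose in a fixed grey 45 mm high rack (may be absent). Origin at the bottom centre, rim at z = 88 mm. White flip cap 34 mm across, 8 mm thick; hinge line along y at x = 20, z = 92 mm. When shut its tab (12 mm wide along y, 8 mm thick) sticks out from x = -17 to -39 mm at z = 92 mm; tab middle 48 mm from the hinge
- tall1_cap (a joint): flip cap of tall1; joint value in rad: 0 = cap shut flat on the rim, 1.57 = standing upright, 2.9 = folded right back (stop). The hinge is a little stiff, so the cap stays where it is left
- tall2: tall clear vial full of beads, 30 x 30 mm square, 0.2 kg, loose in a fixed grey 45 mm high rack (may be absent). Origin at the bottom centre, rim at z = 88 mm. White flip cap 34 mm across, 8 mm thick; hinge line along y at x = 20, z = 92 mm. When shut its tab (12 mm wide along y, 8 mm thick) sticks out from x = -17 to -39 mm at z = 92 mm; tab middle 48 mm from the hinge
- tall2_cap (a joint): flip cap of tall2; joint value in rad: 0 = cap shut flat on the rim, 1.57 = standing upright, 2.9 = folded right back (stop). The hinge is a little stiff, so the cap stays where it is left
- short1: short empty clear vial, 30 x 30 mm square, 0.2 kg, loose in a fixed grey 45 mm high rack (may be absent). Origin at the bottom centre, rim at z = 66 mm. White flip cap 34 mm across, 8 mm thick; hinge line along y at x = 20, z = 70 mm. When shut its tab (12 mm wide along y, 8 mm thick) sticks out from x = -17 to -39 mm at z = 70 mm; tab middle 48 mm from the hinge
- short1_cap (a joint): flip cap of short1; joint value in rad: 0 = cap shut flat on the rim, 1.57 = standing upright, 2.9 = folded right back (stop). The hinge is a little stiff, so the cap stays where it is left
- short2: short clear vial (empty), 30 x 30 mm square, 0.2 kg, loose in a fixed grey 45 mm high rack (may be absent). Origin at the bottom centre, rim at z = 66 mm. White flip cap 34 mm across, 8 mm thick; hinge line along y at x = 20, z = 70 mm. When shut its tab (12 mm wide along y, 8 mm thick) sticks out from x = -17 to -39 mm at z = 70 mm; tab middle 48 mm from the hinge
- short2_cap (a joint): flip cap of short2; joint value in rad: 0 = cap shut flat on the rim, 1.57 = standing upright, 2.9 = folded right back (stop). The hinge is a little stiff, so the cap stays where it is left
- jar: wide clear fixed jar, 80 mm outer, 74 mm inner diameter; origin at the centre of its underside, inner floor at z = 4, rim at 75 mm. White flip cap 82 mm across, 8 mm thick; hinge line along y at x = 44, z = 79 mm. When shut its tab (12 mm wide along y, 8 mm thick) sticks out from x = -41 to -63 mm at z = 79 mm; tab middle 96 mm from the hinge
- jar_cap (a joint): flip cap of the jar; joint value in rad: 0 = cap shut flat on the rim, 1.57 = standing upright, 2.9 = folded right back (stop). The hinge is a little stiff, so the cap stays where it is left
- mat: fixed square cork mat, 150 x 150 mm, 3 mm thick; origin at the centre of its underside
- cup: loose dark maroon porcelain cup without handle, 55 mm high, outer radius 26.8 mm at the foot widening to 33.5 mm at the rim, wall 3.5 mm, floor 4.5 mm, 0.08 to 0.14 kg; origin at the centre of its underside, z axis up through the mouth. It starts on the mat with the loose beads in it
- bead0: loose rose-pink round porcelain bead, 14 mm diameter, 10 g (may be absent); origin at its centre
- bead1: loose rose-pink round porcelain bead, 14 mm diameter, 10 g (may be absent); origin at its centre
- bead2: loose rose-pink round porcelain bead, 14 mm diameter, 10 g (may be absent); origin at its centre
- bead3: loose rose-pink round porcelain bead, 14 mm diameter, 10 g (may be absent); origin at its centre
- bead4: loose rose-pink round porcelain bead, 14 mm diameter, 10 g (may be absent); origin at its centre
- bead5: loose rose-pink round porcelain bead, 14 mm diameter, 10 g (may be absent); origin at its centre
- bead6: loose rose-pink round porcelain bead, 14 mm diameter, 10 g (may be absent); origin at its centre
- upturned: bystander: loose maroon cup lying mouth down, 62 mm across, 56 mm high; origin at the underside
- carton: bystander: loose cardboard carton, 70 x 70 x 60 mm; origin at the underside
- figurine: bystander: loose small white and pink porcelain figurine, 42 mm across, 50 mm high; origin at the underside
- brush: bystander: loose dusting brush lying flat; origin at the underside
Mind the look-alikes: they are no part of the job. What is shaped like the short1 but purple or yellow is not meant.

How it is judged:
By the outcome, as a careful person would: the job done as asked, in the order asked, and still so for the second after the job is handed in, with the robot touching nothing.
Of tall1, tall2, short1, short2 only 2 to 4 are there at a start; the rules pass over those that are not, and their reading is None.
Of bead0, bead1, bead2, bead3, bead4, bead5, bead6 only 4 to 7 are there at a start; the rules pass over those that are not, and their reading is None.
At some moment in a run one of cup may be knocked a few centimetres aside while the robot is not near it.
It also fails if it takes over 210 s, if anything falls off the work surface, if the arm or the gripper's body presses on something with over 40 N, if the wrist force passes 120 N, or if a joint passes its speed limit or range.

ROBOT

A 6-joint arm with a two-finger parallel gripper is mounted at the origin on the work surface. World frame = base frame: x ahead of the robot, y to its left, z up, the work surface at z = 0. Lengths are in mm, angles in degrees, forces in N, time in s.
With the tool pointing down it reaches from about 350 to 850 mm from the base axis. Payload 8.1 kg.
Tool frame: the origin (TCP) lies on the centre line of the jaws, within the pads' length; the fingertips stand 19 mm ahead of it and the grasp point (between the pads) is the TCP (r.tip_reach is the z of the fingertips in the tool frame, in mm); z points along the fingers, y is the line along which they close (so a half turn about z gives the same grasp; the last joint's range is limited). The gripper opens to 85 mm and grips with 20 to 120 N. Pads are 22 mm wide; open, the fingers measure 114 mm over their backs; the gripper's body (76 mm by 85 mm) begins 54 mm behind the grasp point. The pads swing forward as they close: fully open they stand 13 mm farther back than shut.
Start: joints at [-77.945, 7.471, 85.268, -0, 87.261, -4.893], TCP at [174.923, -573.94, 250.292] pointing down, gripper open.
Joint ranges: [-169.43, 169.43], [-51.17, 129.36], [1.28, 143.12], [-76.62, 256.62], [0, 156.53], [-152.29, 152.29]. Speed limits (degrees/s): [136.94, 136.94, 159.86, 180, 180, 180].

INTERFACE

Orientations are given as [roll, pitch, yaw] about the fixed x, y, z axes, in that order (R = Rz(yaw) Ry(pitch) Rx(roll)).
In Python, from bench import r gives the robot as it stands. The module is installed in compiled form; this text tells all that it offers.
- The arm moves only by the shell command python3 -m handwheel 'ROWS' [FORCE]. ROWS is JSON, a list of rows, each a list of 7 numbers: the shift along the tool's x, y, z in m, then the turn, a rotation vector about the tool's x, y, z in degrees, then the finger opening in m, from 0 to 0.0854. In form: [[tx, ty, tz, ax, ay, az, claw], ...]. A call has 1 to 8 rows; each row shifts and turns the commanded pose from where the row before left it, along the tool's axes as they then stand; what a row does not reach is not made up. A row lasts 1/12 s, in which the tool goes at most 41.7 mm and 7.16 degrees, less where a joint would pass 70% of its speed; a pose out of reach is approached as far as the arm can. A call with a gripper value outside its range is refused whole. The fingers move at their own pace and stop on an object; FORCE is the grip in N (left out, the last holds). Time passes only in rows, so rows that do not move let the fingers close. It gives the time, the measured TCP pose, the force, the opening and the grip force at its end, in the units of the state.
- r.sense(): the state, without advancing time (a new reading comes with each control period).
- r.snapshot(name): name is "side" or "top" or "wrist"; returns (picture, depth): 384x512x3 uint8, blue, green, red; 384x512 float32, mm along the optical axis (not along the pixel's ray), 0 where there is no reading.
- r.calibration(name): a dict with "vfov" (degrees; the focal length in pixels is half the picture's height over the tangent of half this angle, whatever the lens; pixels are square), "cx", "cy" (the principal point, pixels), "rvec" (rotation vector, rad) and "tvec" (3), from world to camera coordinates, as OpenCV has them; the wrist camera has in their place "tool_from_camera" (4x4, takes a point from camera to tool coordinates, whose origin is the TCP and whose axes are the flange's). Camera axes: x right, y down, z forward; pixel columns grow to the right and rows downward; lengths in mm; the calibration is good to about 2 mm. A picture is of the moment at which its call begins: read the wrist's pose just before it. calibration takes no time and is no camera call.
- r.hand_in(): hands the job in; it is judged then, once.
The state is a dict: "time": time; "joint_pos": joint angles; "qd": joint speeds; "joint_efforts": joint torques, N m; "tool_pos": TCP position; "tcp_rot": TCP orientation; "ft_force": force on the tool from outside, world axes, zero at the start; "wrist_torque": the same for the moment, N m; "finger_gap": finger opening in mm; "grip_force": force on a finger pad.
Only numpy, scipy, OpenCV 4.12 (cv2) and the standard library are available. Lean on these libraries where they do the work, as an engineer would, in place of code of your own. Each camera call takes 0.05 s, during which the arm holds its last target. There are 200 camera calls.

## Working session

There is one attempt and no reset: what is moved stays moved. The work goes in short steps, Python scripts to look and compute and a shell command to move; the robot and the scene stay as the last step left them, time stands still between calls to the robot, and variables do not carry over. Pictures are saved under pics/ and viewed, at most 14 in all, crops included, and the job is handed in when it is done.

```bash
mkdir -p pics; cat > h.py <<'E'
import numpy as np, cv2
from bench import r
from scipy.spatial.transform import Rotation as R
def cam(n):
    c=r.calibration(n); f=192/np.tan(np.radians(c["vfov"])/2)
    if n=="wrist":
        s=r.sense(); T=np.eye(4); T[:3,:3]=R.from_euler('xyz',s["tcp_rot"],degrees=True).as_matrix(); T[:3,3]=s["tool_pos"]
        M=T@np.array(c["tool_from_camera"])
    else:
        W=np.eye(4); W[:3,:3]=cv2.Rodrigues(np.array(c["rvec"],float))[0]; W[:3,3]=np.ravel(c["tvec"]); M=np.linalg.inv(W)
    return f,c["cx"],c["cy"],M
def cloud(n):
    f,cx,cy,M=cam(n); im,d=r.snapshot(n)
    v,u=np.mgrid[:384,:512]
    P=np.stack([(u-cx)/f*d,(v-cy)/f*d,d,np.ones_like(d)],-1)@M.T
    P=P[...,:3]; P[d==0]=np.nan
    return im,P
def ray(n,u,v,z,C=None):
    f,cx,cy,M=C or cam(n); a=M[:3,:3]@np.array([(u-cx)/f,(v-cy)/f,1]); o=M[:3,3]
    return o+a*(z-o[2])/a[2]
E
python3 - <<'E'
from h import *
print(r.sense()); 
for n in("top","side"):
    im,P=cloud(n); print(n,r.calibration(n),cam(n)[3].round(2)); np.save(n,P); cv2.imwrite(f"pics/{n}0.png",cv2.resize(im,None,fx=1.5,fy=1.5))
print(r.calibration("wrist"))
E
```

```text
{'time': 0.0, 'joint_pos': array([-7.79440879e+01,  7.51633579e+00,  8.53292937e+01,  2.28718287e-03,
        8.72597512e+01, -4.89249155e+00]), 'qd': array([ 0.00895573,  0.10834383, -0.09633986,  0.09417079, -0.0180957 ,
       -0.08481081]), 'joint_efforts': array([-1.53085115e-03, -5.69411016e+01, -5.00545406e+01, -4.47909015e-04,
        1.45801704e-02, -2.96805047e-05]), 'tool_pos': array([ 174.84100796, -573.43417153,  249.23144285]), 'tcp_rot': array([-1.79895198e+02, -1.12635717e-02,  1.69482819e+01]), 'ft_force': array([ 0.66830777, -0.50436785,  0.10804395]), 'wrist_torque': array([-0.00132821, -0.02514859, -0.02003348]), 'grip_force': 0.0, 'finger_gap': 85.3172811198145}
top {'vfov': 42.39191724903863, 'cx': 256.4208241983985, 'cy': 182.00089968110274, 'rvec': array([ 2.18254743, -2.18689105,  0.09628304]), 'tvec': array([  12.69387488,  544.50070418, 1289.20555942])} [[-0.00000e+00 -1.00000e+00  8.00000e-02  4.40150e+02]
 [-1.00000e+00  0.00000e+00 -1.00000e-02  2.26900e+01]
 [ 1.00000e-02 -8.00000e-02 -1.00000e+00  1.32832e+03]
 [ 0.00000e+00  0.00000e+00  0.00000e+00  
[... 162 characters left out ...]
array([-521.21848389,  119.55594192, 1018.94930917])} [[ 9.8000e-01 -1.2000e-01  1.4000e-01  3.8751e+02]
 [-1.8000e-01 -7.2000e-01  6.7000e-01 -6.9595e+02]
 [ 2.0000e-02 -6.9000e-01 -7.3000e-01  8.3049e+02]
 [ 0.0000e+00  0.0000e+00  0.0000e+00  1.0000e+00]]
{'vfov': 70.31054752713423, 'cx': 254.64898661444974, 'cy': 188.73393110892314, 'tool_from_camera': array([[ 4.48802404e-04, -9.53401061e-01, -3.01705511e-01,
         7.67973901e+01],
       [ 9.99999374e-01,  7.37177629e-04, -8.41959461e-04,
         6.18366023e-01],
       [ 1.02513560e-03, -3.01704945e-01,  9.53400795e-01,
        -1.23911603e+02],
       [ 0.00000000e+00,  0.00000000e+00,  0.00000000e+00,
         1.00000000e+00]])}
```

View pics/top0.png

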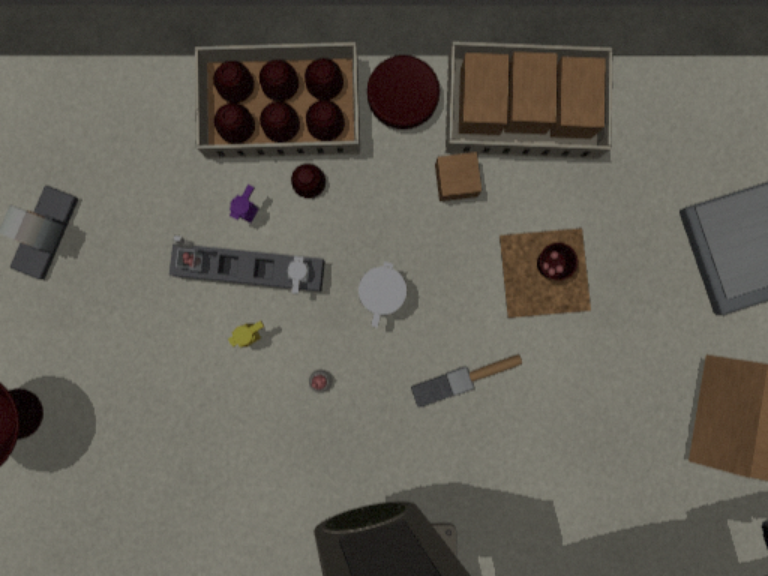

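View pics/side0.png

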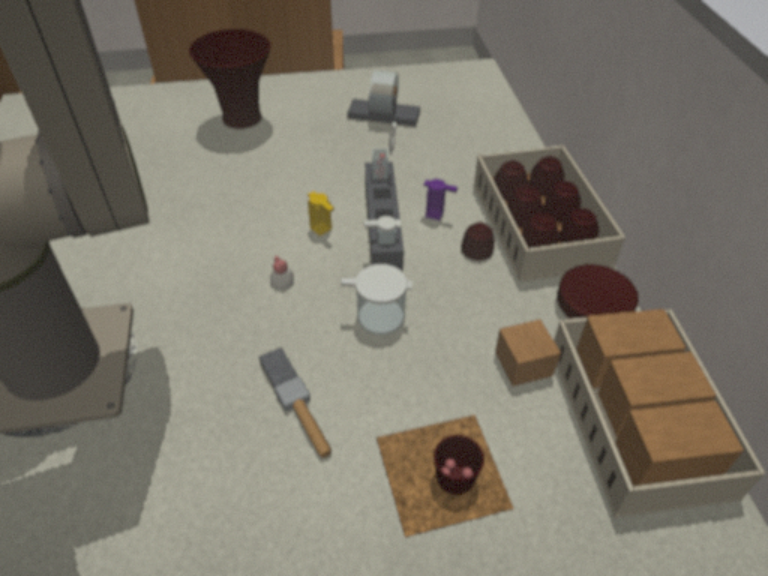

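The top view shows two vials in the rack. The left one, at (187,258), is full with its cap up; the right one, at (298,270), is shut with its tab toward the robot. The jar is at (383,292), with its tab at (376,320). The cup is at (557,261) on the mat centred at (545,272). I'll measure these next.

```bash
python3 - <<'E'
from h import *
for n in("top","side"):
    P=np.load(n+".npy"); im=cv2.resize(cv2.imread(f"pics/{n}0.png"),(512,384),interpolation=cv2.INTER_AREA).astype(int)
    X,Y,Z=P[...,0],P[...,1],P[...,2]; b,g,rr=im[...,0],im[...,1],im[...,2]
    print(n,"table z",np.nanmedian(Z[(X>350)&(X<420)&(Y>-300)&(Y<-200)]))
    hsv=cv2.cvtColor(im.astype(np.uint8),cv2.COLOR_BGR2HSV)
    def rep(name,m):
        k,l,s,c=cv2.connectedComponentsWithStats(m.astype(np.uint8))
        for i in range(1,k):
            if s[i,4]<12: continue
            q=P[l==i]; q=q[~np.isnan(q[:,0])]
            if len(q)<8 : continue
            rc=cv2.minAreaRect(q[:,:2].astype(np.float32))
            print(name,s[i,4],"px",c[i].round(0),"med",np.median(q,0).round(0),"min",np.percentile(q,3,0).round(0),"max",np.percentile(q,97,0).round(0),"rect",np.round(rc[0]),np.round(rc[1]),round(rc[2]))
    reg=(X>330)&(X<650)&(Y<450)&(Y>-350)
    rep("high",reg&(Z>55))
    rep("mid",reg&(Z>30)&(Z<=55))
    rep("white",reg&(hsv[...,1]<40)&(hsv[...,2]>140)&(Z>25))
    rep("mat",reg&(hsv[...,1]>90)&(hsv[...,0]<25)&(Z<20))
E
```

```text
top table z 0.8711276961528256
high 70 px [159. 142.] med [643. 262.  73.] min [635. 246.  60.] max [649. 276.  76.] rect [641. 262.] [32. 16.] 88
high 80 px [121. 162.] med [585. 339. 129.] min [580. 328. 107.] max [592. 356. 157.] rect [586. 343.] [33. 12.] 85
high 83 px [370. 176.] med [ 551. -275.   58.] min [ 531. -317.   55.] max [ 592. -255.   63.] rect [ 558. -284.] [64. 55.] 49
high 13 px [376. 163.] med [ 590. -297.   58.] min [ 585. -306.   55.] max [ 593. -290.   61.] rect [ 590. -298.] [18.  4.] 70
high 188 px [125. 173.] med [563. 344.  81.] min [548. 329.  57.] max [577. 360.  96.] rect [563. 345.] [31. 30.] 84
high 12 px [382. 169.] med [ 575. -313.   60.] min [ 570. -318.   55.] max [ 581. -309.   65.] rect [ 576. -313.] [15.  4.] 27
high 223 px [198. 182.] med [540. 160.  79.] min [510. 145.  66.] max [566. 175.  84.] rect [537. 161.] [31. 63.] 85
high 879 px [255. 194.] med [509.  18.  84.] min [462. -17.  79.] max [547.  51.  88.] rect [505.  16.] [92. 84.] 26
high 225 px [163. 223.] med [437. 249.  74.] min [419. 222.  65.] max [455. 271.  78.] rect [439. 246.] [
[... 3187 characters left out ...]
.  15.  82.] min [461. -20.  79.] max [549.  50.  85.] rect [505.  13.] [93. 82.] 26
white 340 px [254. 209.] med [504. -20.  48.] min [477. -25.  27.] max [535.  -5.  73.] rect [505. -16.] [21. 65.] 79
mat 60 px [214. 152.] med [435. 240.  10.] min [418. 230.   2.] max [454. 252.  20.] rect [434. 240.] [23. 37.] 79
mat 277 px [207. 285.] med [ 377. -188.   17.] min [ 359. -227.   13.] max [ 395. -142.   20.] rect [ 377. -184.] [16. 97.] 19
mat 3622 px [292. 319.] med [ 530. -293.    2.] min [ 476. -345.   -1.] max [ 616. -207.    5.] rect [ 546. -275.] [148. 149.] 5
mat 238 px [305. 311.] med [ 568. -277.   12.] min [ 546. -294.    5.] max [ 586. -263.   19.] rect [ 566. -277.] [31. 47.] 74
```

```bash
python3 - <<'E'
from h import *
np.set_printoptions(suppress=True,precision=1)
for n in("top","side"):
    P=np.load(n+".npy").reshape(-1,3); P=P[~np.isnan(P[:,0])]
    box=lambda a,b,c,d,e,f:P[(P[:,0]>a)&(P[:,0]<b)&(P[:,1]>c)&(P[:,1]<d)&(P[:,2]>e)&(P[:,2]<f)]
    q=box(440,560,-40,70,75,95); c,s,_=cv2.minAreaRect(q[:,:2].astype(np.float32)); 
    d=box(475,540,-40,70,75,95); print(n,"jar zmed",np.median(q[:,2]))
    t=box(440,466,-40,70,70,95); print("tab",t.mean(0),len(t),t.min(0),t.max(0))
    h=box(545,570,-40,70,70,95); print("hinge side",h.mean(0),len(h),h.min(0),h.max(0))
    y=[ (yy,) for yy in np.percentile(d[:,1],[1,99])]; print("y ext",y, "xy mean of disc",d.mean(0))
    q=box(500,580,140,185,68,95); t=q[q[:,0]<522]; print("short tab",t.mean(0),t.min(0),t.max(0)); b=q[q[:,0]>530];print("disc",b.mean(0),b.min(0),b.max(0))
    q=box(570,605,320,370,105,170); 
    for z in range(105,165,10):
        k=q[(q[:,2]>z)&(q[:,2]<=z+10)]
        if len(k): print("tall cap",z,k.mean(0),k.min(0)[:2],k.max(0)[:2],len(k))
    q=box(540,578,320,370,88,100); print("tall rim",q.mean(0),q.min(0),q.max(0))
    q=box(520,605,-330,-245,52,62); c,rad=cv2.minEnclosingCircle(q[:,:2].astype(np.float32)); print("cup rim",c,rad,np.median(q[:,2]))
    q=box(470,620,-355,-200,-5,8)
E
```

```text
top jar zmed 83.60048226499612
tab [456.8  28.7  83.2] 32 [449.1  23.4  77.1] [464.1  36.   88.4]
hinge side [550.2  12.8  83. ] 39 [545.1   0.5  78.2] [557.6  38.5  87.1]
y ext [(np.float64(-21.990507782746654),), (np.float64(55.99869868888253),)] xy mean of disc [508.7  16.7  83.6]
short tab [513.2 163.1  80.5] [504.8 157.3  71.2] [520.1 169.8  87.8]
disc [547.5 159.7  78.9] [530.1 144.5  68.4] [568.5 176.   84.6]
tall cap 105 [580.9 341.5 111.2] [579.7 328.6] [582.2 355.7] 8
tall cap 115 [583.2 338.4 120.6] [579.5 326.8] [588.4 359.4] 19
tall cap 125 [585.  340.4 129.7] [582.5 328.9] [590.3 356.3] 23
tall cap 135 [585.4 339.1 139.4] [583.8 336.6] [589.3 344.5] 7
tall cap 145 [588.3 341.9 151.9] [585.  336.3] [592.2 347.9] 15
tall cap 155 [589.1 341.2 157. ] [586.6 336.7] [591.6 344.2] 6
tall rim [563.4 344.3  91.9] [547.2 329.   88.2] [577.6 361.2  96.3]
cup rim (561.18505859375, -286.2214050292969) 33.198062896728516 57.965271905559575
side jar zmed 81.89370649841163
tab [457.3  25.3  81.6] 39 [448.1  19.2  76. ] [465.3  33.6  85.5]
hinge side [550.    9.7  81. ] 47 [545.2  -5.   74.3] [558.   33.5  84.5]
y ext [(np.float64(-24.41033740361885),), (np.float64(53.02070600403393),)] xy mean of disc [508.1  12.2  81.8]
short tab [513.9 161.6  78.2] [506.7 153.7  70.9] [521.9 170.4  82.2]
disc [547.2 155.4  76.7] [530.  141.6  68.4] [568.7 175.   81.7]
tall cap 105 [582.8 337.9 110.9] [580.3 324.5] [586.5 359.5] 12
tall cap 115 [583.6 328.4 119.8] [580.7 323.4] [586.8 335. ] 13
tall cap 125 [585.6 335.9 129.4] [582.2 327.5] [590.9 347.4] 15
tall cap 135 [587.5 336.5 140. ] [584.8 332.8] [590.8 340.7] 9
tall cap 145 [588.2 338.8 150.8] [585.1 332.8] [591.  345.4] 14
tall cap 155 [588.9 343.9 155.5] [586.1 343.6] [591.6 344.1] 2
tall rim [562.9 342.6  90.5] [547.7 325.8  88.2] [577.3 361.7  94.6]
cup rim (561.12744140625, -287.4399719238281) 34.114013671875 56.54133894771638
```

```bash
H="python3 -m handwheel"
python3 -m handwheel '[[0.026,-0.029,0,0,0,0,0.085],[0.026,-0.029,0,0,0,0,0.085],[0.026,-0.029,0,0,0,0,0.085],[0.026,-0.029,0,0,0,0,0.085],[0.026,-0.029,0,0,0,0,0.085],[0.026,-0.029,0,0,0,0,0.085],[0.026,-0.029,0,0,0,0,0.085],[0.026,-0.029,0,0,0,0,0.085]]'
python3 -m handwheel '[[0.026,-0.029,0,0,0,0,0.03],[0.026,-0.029,0,0,0,0,0.03],[0.026,-0.029,0,0,0,0,0.03],[0.026,-0.029,0,0,0,0,0.03],[0.026,-0.029,0,0,0,0,0.03],[0.026,-0.029,0,0,0,0,0.03],[0.026,-0.029,0,0,0,0,0.03],[0.026,-0.029,0,0,0,0,0.03]]'
python3 -m handwheel '[[0,0,0,0,0,6,0.03],[0,0,0,0,0,6,0.03],[0,0,0,0,0,6,0.03],[0,0,0,0,0,6,0.03],[0,0,0,0,0,6,0.03],[0,0,0,0,0,0,0.03],[0,0,0,0,0,0,0.03]]'
python3 - <<'E'
from h import *
im,P=cloud("wrist"); np.save("w1",P); cv2.imwrite("pics/w1.png",im); print(r.sense()["joint_pos"],r.sense()["tool_pos"],r.sense()["tcp_rot"])
E
```

```text
time: 0.77
tool_pos: [306.4, -289.5, 249.9]
tcp_rot: [-180.0, 0.0, 16.9]
ft_force: [1.2, -0.4, -0.5]
finger_gap: 84.7
grip_force: 0.0
time: 1.43
tool_pos: [437.8, -6.8, 250.1]
tcp_rot: [180.0, -0.0, 17.0]
ft_force: [0.3, -0.7, 0.3]
finger_gap: 29.7
grip_force: 0.0
time: 2.02
tool_pos: [437.4, -8.8, 249.9]
tcp_rot: [180.0, 0.0, -12.9]
ft_force: [0.5, -0.1, 0.7]
finger_gap: 29.8
grip_force: 0.0
[-7.87544296e+00 -1.85560654e+01  1.09650329e+02 -4.89857682e-04
  8.89299980e+01  9.49641824e+01] [437.43342894  -8.82330328 250.05428565] [ 1.79997413e+02  2.41283926e-02 -1.28396167e+01]
```

View pics/w1.png

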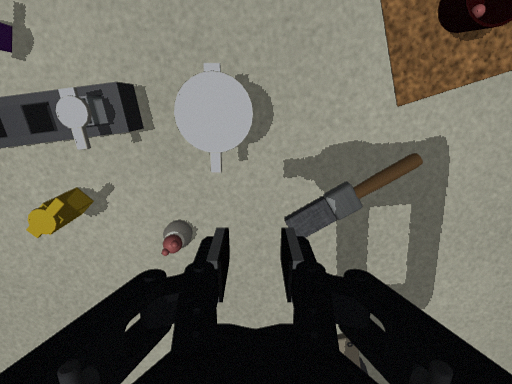

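The jar's tab is at (215,160) and its hinge at (212,68). The short vial's tab is at (80,138) and its hinge at (67,93). I'll cast rays from these.

```bash
cat >> h.py <<'E'
def to(p,rpy=None):
    s=r.sense(); A=R.from_euler('xyz',s["tcp_rot"],degrees=True); d=A.inv().apply(np.array(p)-s["tool_pos"])
    print("to",p,"tool shift mm",d.round(1),end=" ")
    if rpy is not None: print("turn",(A.inv()*R.from_euler('xyz',rpy,degrees=True)).as_rotvec(degrees=True).round(1),end="")
    print()
E
python3 - <<'E'
from h import *
im=cv2.imread("pics/w1.png"); P=np.load("w1.npy"); C=cam("wrist")
m=(im.min(2)>110)&(im.max(2).astype(int)-im.min(2)<30)
k,l,s,c=cv2.connectedComponentsWithStats(m.astype(np.uint8))
for i in range(1,k):
    if s[i,4]>150:
        q=P[l==i];q=q[~np.isnan(q[:,0])]; print(s[i],c[i].round(),np.median(q,0).round(1))
for nm,u,v,z in(("jar tab end",215,171,83),("jar tab root",215,152,83),("jar ctr",213.5,111,83),("jar hinge",212,65,83),("short tab end",84,147,79),("short ctr",72,111,79),("short hinge",66,91,79)):
    print(nm,ray("wrist",u,v,z,C).round(1),P[int(v)-2 if 'end' in nm else int(v),int(u)].round(1))
E
```

```text
[     0      0    512    374 111002] [234. 156.] [4.539e+02 2.870e+01 3.000e-01]
[ 366  204   45   81 3037] [388. 242.] [ 2.680e+02 -1.805e+02  1.000e-01]
[306 221  31  54 991] [325. 247.] [ 2.827e+02 -8.590e+01  2.000e-01]
[121 324  53  60 724] [151. 357.] [129.9 247.2   0.6]
jar tab end [452.1  31.9  83. ] [454.5  31.   84.6]
jar tab root [472.3  26.4  83. ] [472.3  26.3  83.4]
jar ctr [513.6  16.7  83. ] [513.6  17.3  82.4]
jar hinge [555.7   6.6  83. ] [555.6   6.6  82.6]
short tab end [508.5 164.   79. ] [510.5 160.7  82.6]
short ctr [546.3 161.   79. ] [546.  159.8  80.8]
short hinge [565.9 158.7  79. ] [565.8 158.7  78.9]
```

```bash
python3 -c "
from h import *
to([459.5,28,91],[180,0,-13.5])"
```

```text
to [459.5, 28, 91] tool shift mm [ 13.4 -40.8 159. ] turn [0.  0.  0.7]
```

```bash
python3 -m handwheel '[[0.0065,-0.0205,0,0,0,0.3,0.03],[0.0065,-0.0205,0,0,0,0.4,0.03],[0,0,0.03,0,0,0,0.03],[0,0,0.03,0,0,0,0.03],[0,0,0.03,0,0,0,0.03],[0,0,0.03,0,0,0,0.03],[0,0,0.02,0,0,0,0.03],[0,0,0.019,0,0,0,0.03]]'
python3 -m handwheel '[[0,0,0,0,0,0,0.0],[0,0,0,0,0,0,0.0],[0,0,0,0,0,0,0.0],[0,0,0,0,0,0,0.0],[0,0,0,0,0,0,0.0]]' 20
```

```text
time: 2.73
tool_pos: [458.5, 28.1, 89.2]
tcp_rot: [180.0, 0.1, -13.6]
ft_force: [0.7, -0.5, 0.2]
finger_gap: 29.9
grip_force: 0.0
time: 3.15
tool_pos: [457.5, 29.8, 91.3]
tcp_rot: [-179.9, 0.3, -13.6]
ft_force: [-8.1, 8.9, -1.7]
finger_gap: 11.2
grip_force: 22.6
```

```bash
python3 -m handwheel '[[0.0004,0,-0.0084,0,0,0,0],[0.0011,0,-0.0083,0,0,0,0],[0.0018,0,-0.0081,0,0,0,0],[0.0025,0,-0.008,0,0,0,0],[0.0032,0,-0.0077,0,0,0,0],[0.0039,0,-0.0075,0,0,0,0]]'
python3 -m handwheel '[[0.0096,0,-0.0137,0,0,0,0],[0.0118,0,-0.0118,0,0,0,0],[0.0137,0,-0.0096,0,0,0,0],[0.0152,0,-0.0071,0,0,0,0],[0.0161,0,-0.0043,0,0,0,0],[0,0,0,0,0,0,0]]'
python3 -m handwheel '[[0.0167,0,-0.0015,0,0,0,0],[0.0084,0,0.0002,0,0,0,0],[0,0,0,0,0,0,0]]'
```

```text
time: 3.65
tool_pos: [473.7, 26.1, 141.7]
tcp_rot: [-179.8, -0.2, -13.6]
ft_force: [5.2, 5.6, -5.9]
finger_gap: 11.6
grip_force: 22.1
time: 4.15
tool_pos: [539.8, 10.4, 188.9]
tcp_rot: [-179.8, -0.2, -13.6]
ft_force: [0.4, 9.2, 6.0]
finger_gap: 11.4
grip_force: 22.3
time: 4.4
tool_pos: [563.3, 4.9, 189.7]
tcp_rot: [-179.8, -0.2, -13.6]
ft_force: [2.3, 9.0, 2.6]
finger_gap: 10.9
grip_force: 22.0
```

```bash
python3 -m handwheel '[[0,0,0,0,0,0,0.03],[0,0,0,0,0,0,0.03],[0,0,-0.03,0,0,0,0.03],[0,0,-0.04,0,0,0,0.03],[0,0.02,-0.03,0,0,0,0.05],[0,0.03,0,7,0,0,0.085],[0,0.03,0,7,0,0,0.085],[0,0,0,0,0,0,0.085]]'
python3 - <<'E'
from h import *
print(r.sense()["joint_pos"].round(1),r.sense()["tool_pos"],r.sense()["tcp_rot"])
im,P=cloud("side"); cv2.imwrite("pics/s1.png",im)
q=P.reshape(-1,3); q=q[(q[:,0]>520)&(q[:,0]<605)&(q[:,1]>-340)&(q[:,1]<-235)&(q[:,2]>52)&(q[:,2]<62)]
print(cv2.minEnclosingCircle(q[:,:2].astype(np.float32)))
q=P.reshape(-1,3); q=q[(q[:,0]>530)&(q[:,0]<600)&(q[:,1]>-40)&(q[:,1]<60)&(q[:,2]>90)&(q[:,2]<185)]
for z in(90,110,130,150,170): k=q[(q[:,2]>z)&(q[:,2]<z+20)]; print(z,k.mean(0).round(1),len(k))
E
```

```text
time: 5.07
tool_pos: [540.1, -86.0, 284.2]
tcp_rot: [-165.8, -0.2, -14.6]
ft_force: [-1.7, -1.2, -1.3]
finger_gap: 77.0
grip_force: 0.0
[-23.3  -1.7  92.3  14.   91.4  81.3] [540.09120974 -86.03875821 284.24790435] [-165.84859383   -0.16706289  -14.57718557]
((561.2942504882812, -287.20361328125), 33.92325210571289)
90 [550.3  -0.9 101.8] 15
110 [547.1 -27.  118.2] 30
130 [549.5 -26.2 139. ] 41
150 [552.3 -22.2 151.7] 13
170 [nan nan nan] 0<stdin>:7: RuntimeWarning: Mean of empty slice.
  ret = um.true_divide(
```

```bash
python3 -m handwheel '[[0,0,0,6.4,0,0,0.085],[0,0,0,6.4,0,0,0.085],[0,0,0,6.4,0,0,0.085],[0,0,0,6.4,0,0,0.085],[0,0,0,6.4,0,0,0.085],[0,0,0,6.4,0,0,0.085],[0,0,0,6.4,0,0,0.085],[0,0,0,6.4,0,0,0.085]]'
python3 -m handwheel '[[0,0,0,0,0,-7,0.085],[0,0,0,0,0,-7,0.085],[0,0,0,0,0,-7,0.085],[0,0,0,0,0,-7,0.085],[0,0,0,0,0,-7,0.085],[0,0,0,0,0,-7,0.085],[0,0,0,0,0,-7,0.085]]'
python3 -m handwheel '[[0,0,0,0,0,-7,0.085],[0,0,0,0,0,-7,0.085],[0,0,0,0,0,-7,0.085],[0,0,0,0,0,-7,0.085],[0,0,0,0,0,-7,0.085],[0,0,0,0,0,-6,0.085],[0,0,0,0,0,0,0.085]]'
python3 - <<'E'
from h import *
s=r.sense(); print(s["joint_pos"].round(1),s["tool_pos"],s["tcp_rot"])
A=R.from_euler('xyz',s["tcp_rot"],degrees=True).as_matrix(); print(A.round(3))
g=np.array([561.3,-287,38]); b=g-A[:,2]*120; print(b); to(b); to(b+[0,0,100])
E
```

```text
time: 5.78
tool_pos: [542.2, -74.1, 284.6]
tcp_rot: [-114.6, -0.1, -13.7]
ft_force: [0.1, 0.1, -0.0]
finger_gap: 85.0
grip_force: 0.0
time: 6.37
tool_pos: [542.0, -73.1, 283.8]
tcp_rot: [-125.5, -43.5, 12.5]
ft_force: [-0.2, -0.2, 0.2]
finger_gap: 84.4
grip_force: 0.0
time: 6.95
tool_pos: [542.1, -73.2, 283.8]
tcp_rot: [179.4, -65.1, 77.1]
ft_force: [0.5, 0.1, 0.5]
finger_gap: 85.0
grip_force: 0.0
[-43.8  15.6  94.1  55.  106.7 -32.1] [542.0511973  -73.15949604 283.80602278] [179.35471076 -65.11683023  77.12283155]
[[ 0.094  0.973  0.213]
 [ 0.41  -0.233  0.882]
 [ 0.907  0.005 -0.421]]
[ 535.72331801 -392.81437536   88.48912066]
to [ 535.72331801 -392.81437536   88.48912066] tool shift mm [-308.9   67.3 -201. ] 
to [ 535.72331801 -392.81437536  188.48912066] tool shift mm [-218.2   67.8 -243.1]
```

```bash
python3 -m handwheel '[[-0.0242,0.0075,-0.027,0,0,0,0.085],[-0.0242,0.0075,-0.027,0,0,0,0.085],[-0.0242,0.0075,-0.027,0,0,0,0.085],[-0.0242,0.0075,-0.027,0,0,0,0.085],[-0.0242,0.0075,-0.027,0,0,0,0.085],[-0.0242,0.0075,-0.027,0,0,0,0.085],[-0.0242,0.0075,-0.027,0,0,0,0.085],[-0.0242,0.0075,-0.027,0,0,0,0.085]]'
python3 -m handwheel '[[-0.0242,0.0075,-0.027,0,0,0,0.085],[-0.03,0,0.014,0,0,0,0.085],[-0.03,0,0.014,0,0,0,0.085],[-0.03,0,0.014,0,0,0,0.085],[0,0,0,0,0,0,0.085],[0,0,0,0,0,0,0.085]]'
python3 - <<'E'
from h import *
s=r.sense(); print(s["joint_pos"].round(1),s["tool_pos"],s["tcp_rot"])
im,P=cloud("wrist"); cv2.imwrite("pics/w2.png",im); im2,_=cloud("side"); 
im2,P=cloud("side"); cv2.imwrite("pics/sw2.png",np.hstack([cv2.resize(im,(400,300)),cv2.resize(im2,(400,300))]))
q=P.reshape(-1,3); q=q[(q[:,0]>515)&(q[:,0]<610)&(q[:,1]>-330)&(q[:,1]<-235)&(q[:,2]>52)&(q[:,2]<62)]
print(cv2.minEnclosingCircle(q[:,:2].astype(np.float32)),len(q)); to([561.3,-287,38])
E
```

```text
time: 7.62
tool_pos: [534.5, -358.7, 197.9]
tcp_rot: [-179.4, -65.1, 75.7]
ft_force: [0.4, -1.3, -1.0]
finger_gap: 84.9
grip_force: 0.0
time: 8.12
tool_pos: [533.1, -390.9, 86.3]
tcp_rot: [-179.1, -65.4, 75.4]
ft_force: [-0.2, -0.4, 0.7]
finger_gap: 85.1
grip_force: 0.0
[-60.1  64.6  45.3  45.4 118.7 -42.1] [ 533.12037464 -390.88075379   86.2518324 ] [-179.06404637  -65.43163782   75.43137239]
((560.7728271484375, -287.27490234375), 33.9244499206543) 232
to [561.3, -287, 38] tool shift mm [ -2.4   0.5 122.4]
```

View pics/sw2.png

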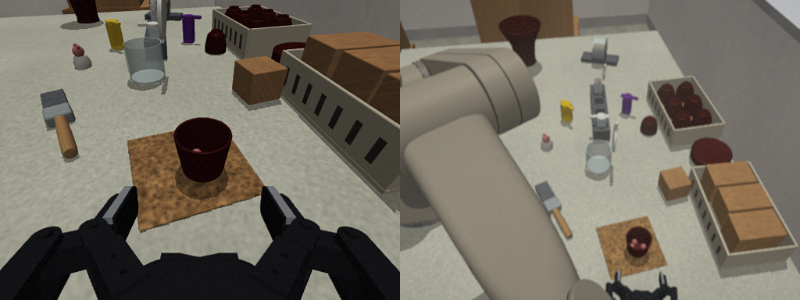

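The jar is open, and the cup at (203,150) in the left half is centred between the fingers. I'll advance and grip.

```bash
python3 -m handwheel '[[0,0,0.02,0,0,0,0.085],[0,0,0.02,0,0,0,0.085],[0,0,0.02,0,0,0,0.085],[0,0,0.02,0,0,0,0.085],[0,0,0.02,0,0,0,0.085],[-0.001,0,0.015,0,0,0,0.085],[-0.001,0,0.007,0,0,0,0.085],[0,0,0,0,0,0,0.085]]'
python3 -m handwheel '[[0,0,0,0,0,0,0.05],[0,0,0,0,0,0,0.05],[0,0,0,0,0,0,0.05],[0,0,0,0,0,0,0.05],[0,0,0,0,0,0,0.05],[0,0,0,0,0,0,0.05]]' 35
python3 -c "
from h import *
s=r.sense();to(s['tool_pos']+[0,0,100])"
```

```text
time: 8.93
tool_pos: [560.5, -285.4, 37.0]
tcp_rot: [179.8, -65.1, 76.5]
ft_force: [-1.4, 0.1, 0.2]
finger_gap: 85.2
grip_force: 0.0
time: 9.43
tool_pos: [560.0, -288.0, 37.3]
tcp_rot: [179.6, -65.2, 76.5]
ft_force: [0.4, -2.4, 5.8]
finger_gap: 62.3
grip_force: 36.8
to [ 560.02917929 -288.04274422  137.33370814] tool shift mm [ 90.7   0.3 -42. ]
```

```bash
python3 -m handwheel '[[0.018,0,-0.0084,0,0,0,0.05],[0.0227,0,-0.0105,0,0,0,0.05],[0.0227,0,-0.0105,0,0,0,0.05],[0.0227,0,-0.0105,0,0,0,0.05],[0.0227,0,-0.0105,0,0,0,0.05],[0.0227,0,-0.0105,0,0,0,0.05],[0,0,0,0,0,0,0.05]]'
python3 - <<'E'
from h import *
s=r.sense(); A=R.from_euler('xyz',s["tcp_rot"],degrees=True); print(s["tool_pos"],s["joint_pos"].round(1),s["finger_gap"])
u0=A.inv().apply([0,0,1])
for a in range(60,151,15):
    B=A*R.from_rotvec([0,0,np.radians(a)]); u=B.apply(u0); 
    dn=-np.array([0,0,1.])+u*u[2]; dn/=np.linalg.norm(dn)
    f=[B.apply([0,sgn*52,15]).round(0) for sgn in(1,-1)]
    print(a,"tilt",np.degrees(np.arccos(u[2])).round(),"mouth",u.round(2),"lip",(u*20+dn*33.5).round(1),"top lip",(u*20-dn*33.5).round(1),"fingers",*f,"base",(-u*35).round(), "body low",min(B.apply([sx*38,sy*43,-54])[2] for sx in(1,-1) for sy in(1,-1)).round())
E
```

```text
time: 10.02
tool_pos: [560.9, -289.0, 186.6]
tcp_rot: [178.9, -64.9, 77.2]
ft_force: [0.1, -1.1, -0.5]
finger_gap: 61.7
grip_force: 37.9
[ 560.91473808 -288.9515086   186.58874943] [-54.5  45.5  64.   49.1 114.4 -38.7] 61.70010528246883
60 tilt 54.0 mouth [ 0.71 -0.38  0.59] lip [ 31.8 -16.7 -15.2] top lip [-3.2  1.7 38.8] fingers [ 24. -12. -47.] [-18.  38.  34.] base [-25.  13. -21.] body low -28.0
75 tilt 67.0 mouth [ 0.78 -0.49  0.39] lip [ 26.7 -16.7 -23. ] top lip [ 4.5 -2.8 38.7] fingers [ 12. -11. -52.] [-5. 37. 39.] base [-27.  17. -14.] body low -24.0
90 tilt 80.0 mouth [ 0.79 -0.59  0.18] lip [ 20.5 -15.5 -29.4] top lip [10.9 -8.2 36.6] fingers [ -2.  -8. -53.] [ 8. 35. 41.] base [-27.  21.  -6.] body low -16.0
105 tilt 92.0 mouth [ 0.73 -0.68 -0.03] lip [ 13.8 -12.9 -34.1] top lip [ 15.4 -14.4  32.8] fingers [-15.  -4. -52.] [21. 31. 39.] base [-26.  24.   1.] body low -23.0
120 tilt 103.0 mouth [ 0.62 -0.75 -0.23] lip [  7.5  -9.1 -37.2] top lip [ 17.3 -20.9  28. ] fingers [-26.   1. -47.] [33. 26. 35.] base [-22.  26.   8.] body low -28.0
135 tilt 114.0 mouth [ 0.46 -0.79 -0.4 ] lip [  2.5  -4.3 -38.7] top lip [ 16.  -27.4  22.7] fingers [-36.   7. -40.] [42. 20. 27.] base [-16.  28.  14.] body low -29.0
150 tilt 122.0 mouth [ 0.27 -0.81 -0.53] lip [ -0.3   0.8 -39. ] top lip [ 10.9 -33.   17.8] fingers [-43.  13. -30.] [49. 13. 18.] base [-9. 28. 19.] body low -27.0
```

```bash
python3 -c "
from h import *
to([490,27,187]);to([490,27,140])"
```

```text
to [490, 27, 187] tool shift mm [ 124.4 -144.2  261.9] 
to [490, 27, 140] tool shift mm [  81.9 -144.6  281.8]
```

```bash
python3 -m handwheel '[[0.004,-0.0045,0.008,0,0,0,0.05],[0.0078,-0.009,0.0164,0,0,0,0.05],[0.0078,-0.009,0.0164,0,0,0,0.05],[0.0078,-0.009,0.0164,0,0,0,0.05],[0.0078,-0.009,0.0164,0,0,0,0.05],[0.0078,-0.009,0.0164,0,0,0,0.05],[0.0078,-0.009,0.0164,0,0,0,0.05],[0.0078,-0.009,0.0164,0,0,0,0.05]]'
python3 -m handwheel '[[0.0078,-0.009,0.0164,0,0,0,0.05],[0.0078,-0.009,0.0164,0,0,0,0.05],[0.0078,-0.009,0.0164,0,0,0,0.05],[0.0078,-0.009,0.0164,0,0,0,0.05],[0.0078,-0.009,0.0164,0,0,0,0.05],[0.0078,-0.009,0.0164,0,0,0,0.05],[0.0078,-0.009,0.0164,0,0,0,0.05],[0.0078,-0.009,0.0164,0,0,0,0.05]]'
python3 -m handwheel '[[0.004,-0.0045,0.008,0,0,0,0.05],[0,0,0,0,0,0,0.05],[0,0,0,0,0,0,0.05]]'
python3 - <<'E'
from h import *
s=r.sense(); print(s["tool_pos"],s["tcp_rot"],s["joint_pos"].round(1),s["finger_gap"]); to([490,27,142])
im,P=cloud("wrist"); im2,P2=cloud("side"); cv2.imwrite("pics/sw3.png",np.hstack([cv2.resize(im,(400,300)),cv2.resize(im2[60:270,130:410],(400,300))]))
E
```

```text
time: 10.68
tool_pos: [526.1, -137.9, 181.5]
tcp_rot: [-180.0, -65.2, 76.2]
ft_force: [0.3, -0.4, -0.7]
finger_gap: 61.6
grip_force: 38.0
time: 11.35
tool_pos: [490.9, 20.3, 183.3]
tcp_rot: [180.0, -65.1, 76.2]
ft_force: [0.4, -0.2, -0.7]
finger_gap: 61.4
grip_force: 38.0
time: 11.6
tool_pos: [488.9, 29.5, 183.9]
tcp_rot: [179.9, -65.2, 76.3]
ft_force: [0.2, -0.6, -1.8]
finger_gap: 61.8
grip_force: 38.1
[488.92157635  29.53359244 183.87048484] [179.93268319 -65.15772512  76.31301642] [-39.5   9.9 113.   55.3  95.9 -40.6] 61.76611599856373
to [490, 27, 142] tool shift mm [-38.9   1.6  15.6]
```

View pics/sw3.png

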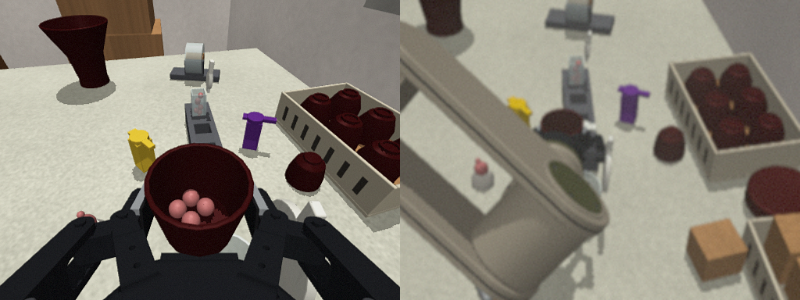

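```bash
python3 -m handwheel '[[0,0,0,0,0,7,0.05],[0,0,0,0,0,7,0.05],[0,0,0,0,0,7,0.05],[0,0,0,0,0,7,0.05],[0,0,0,0,0,7,0.05],[0,0,0,0,0,7,0.05],[0,0,0,0,0,7,0.05],[0,0,0,0,0,0,0.05]]'
python3 -c "
from h import *
s=r.sense();print(s['joint_pos'].round(1));to([489,28,142])"
```

```text
time: 12.37
tool_pos: [489.4, 28.7, 183.9]
tcp_rot: [-121.4, -36.3, 6.0]
ft_force: [0.0, 1.4, -1.7]
finger_gap: 61.8
grip_force: 38.1
[-39.6  10.  112.9  55.3  95.9   8.8]
to [489, 28, 142] tool shift mm [-25.1  29.   16.9]
```

```bash
python3 -m handwheel '[[-0.0125,0.0145,0.0085,0,0,0,0.05],[-0.0125,0.0145,0.0085,0,0,0,0.05],[0,0,0,0,0,7,0.05],[0,0,0,0,0,6,0.05],[0,0,0,0,0,5,0.05],[0,0,0,0,0,5,0.05],[0,0,0,0,0,5,0.05],[0,0,0,0,0,5,0.05]]'
python3 -m handwheel '[[0,0,0,0,0,5,0.05],[0,0,0,0,0,5,0.05],[0,0,0,0,0,5,0.05],[0,0,0,0,0,5,0.05],[0,0,0,0,0,5,0.05],[0,0,0,0,0,5,0.05],[0,0,0,0,0,6,0.05],[0,0,0,0,0,6,0.05]]'
python3 -m handwheel '[[0,0,0,0,0,6,0.05],[0,0,0,0,0,4,0.05],[0,0,0,0,0,0,0.05],[0,0,0,0,0,0,0.05],[0,0,0,0,0,0,0.05],[0,0,0,0,0,0,0.05]]'
python3 - <<'E'
from h import *
s=r.sense(); print(s["joint_pos"].round(1))
im,P=cloud("top"); im2,P2=cloud("side"); cv2.imwrite("pics/sw4.png",np.hstack([cv2.resize(im[110:260,150:350],(400,300)),cv2.resize(im2[90:240,170:370],(400,300))]))
E
```

```text
time: 13.03
tool_pos: [489.3, 28.4, 141.9]
tcp_rot: [-115.0, -7.3, -10.4]
ft_force: [-0.2, -0.3, -1.3]
finger_gap: 61.5
grip_force: 38.2
time: 13.7
tool_pos: [489.3, 28.4, 142.0]
tcp_rot: [-119.1, 30.5, -29.6]
ft_force: [-0.5, -0.3, -0.3]
finger_gap: 62.1
grip_force: 38.2
time: 14.2
tool_pos: [488.9, 29.0, 142.0]
tcp_rot: [-122.6, 38.9, -35.7]
ft_force: [0.3, -0.1, -1.1]
finger_gap: 61.7
grip_force: 38.2
[-39.6  15.  112.8  54.9  93.2  89.3]
```

View pics/sw4.png

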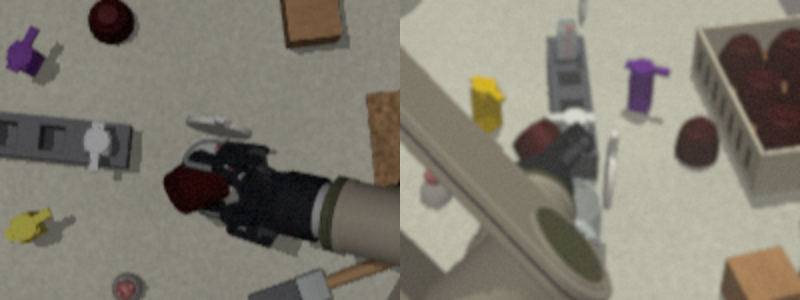

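```bash
python3 -m handwheel '[[0,0,0,0,0,5,0.05],[0,0,0,0,0,5,0.05],[0,0,0,0,0,5,0.05],[0,0,0,0,0,0,0.05],[0,0,0.004,0,0,0,0.05],[0,0,-0.004,0,0,0,0.05],[0,0,0,0,0,0,0.05],[0,0,0,0,0,0,0.05]]'
python3 -m handwheel '[[0,0,0,0,0,-7,0.05],[0,0,0,0,0,-7,0.05],[0,0,0,0,0,-7,0.05],[0,0,0,0,0,-7,0.05],[0,0,0,0,0,-7,0.05],[0,0,0,0,0,-7,0.05],[0,0,0,0,0,-7,0.05],[0,0,0,0,0,-7,0.05]]'
python3 -c "
from h import *
s=r.sense();print(s['joint_pos'].round(1));to([489,28,190])"
```

```text
time: 14.97
tool_pos: [488.9, 29.1, 142.1]
tcp_rot: [-131.8, 51.0, -48.6]
ft_force: [0.2, 0.2, -1.1]
finger_gap: 61.6
grip_force: 38.3
time: 15.63
tool_pos: [488.8, 29.2, 142.0]
tcp_rot: [-114.8, 2.3, -14.8]
ft_force: [0.1, -0.5, -1.3]
finger_gap: 61.6
grip_force: 38.3
[-39.6  14.9 112.8  54.9  93.2  48. ]
to [489, 28, 190] tool shift mm [ -1.5 -43.1 -21.2]
```

```bash
python3 -m handwheel '[[0,-0.022,-0.0105,0,0,0,0.05],[0,-0.022,-0.0105,0,0,0,0.05],[0,0,0,0,0,-7,0.05],[0,0,0,0,0,-7,0.05],[0,0,0,0,0,-7,0.05],[0,0,0,0,0,-7,0.05],[0,0,0,0,0,-7,0.05],[0,0,0,0,0,-7,0.05]]'
python3 -m handwheel '[[0,0,0,0,0,-7,0.05],[0,0,0,0,0,-7,0.05],[0,0,0,0,0,-7,0.05],[0,0,0,0,0,-7,0.05],[0,0,0,0,0,-7,0.05],[0,0,0,0,0,-7,0.05],[0,0,0,0,0,-4,0.05],[0,0,0,0,0,0,0.05]]'
python3 - <<'E'
from h import *
s=r.sense(); print(s["joint_pos"].round(1),s["tool_pos"]); print(R.from_euler('xyz',s["tcp_rot"],degrees=True).as_matrix().round(3))
im,P=cloud("wrist"); im2,P2=cloud("side"); cv2.imwrite("pics/sw5.png",np.hstack([cv2.resize(im,(400,300)),cv2.resize(im2[90:240,170:370],(400,300))]))
P=np.load("side.npy").reshape(-1,3)
q=P[(abs(P[:,2])<6)&(P[:,0]>470)&(P[:,0]<625)&(P[:,1]>-355)&(P[:,1]<-195)]
to([546,-275,190])
E
```

```text
time: 16.3
tool_pos: [490.9, 28.1, 190.7]
tcp_rot: [-120.9, -35.2, 5.3]
ft_force: [-0.5, 0.5, -1.6]
finger_gap: 61.3
grip_force: 38.3
time: 16.97
tool_pos: [490.8, 28.1, 190.7]
tcp_rot: [-169.8, -64.8, 65.0]
ft_force: [-0.5, 1.0, -0.5]
finger_gap: 61.4
grip_force: 38.4
[-39.5   9.6 112.6  55.4  96.4 -35.1] [490.84397133  28.09811816 190.66386869]
[[ 0.18   0.96   0.216]
 [ 0.386 -0.271  0.882]
 [ 0.905 -0.075 -0.419]]
to [546, -275, 190] tool shift mm [-106.9  135.7 -255.1]
```

View pics/sw5.png

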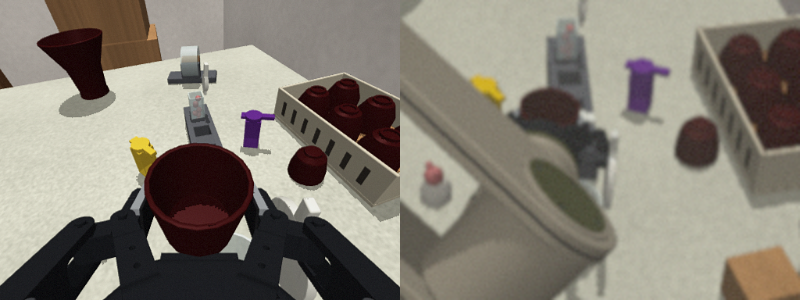

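The cup is empty, so I'll put it back on the mat.

```bash
python3 -m handwheel '[[0,0,0,0,0,-4.3,0.05],[0,0,0,0,0,0,0.05]]'; python3 -c "
from h import *
s=r.sense();to([546,-275,190]);to([546,-275,60])"
```

```text
time: 17.23
tool_pos: [490.9, 28.1, 190.7]
tcp_rot: [-178.6, -65.2, 74.7]
ft_force: [0.2, -0.4, -0.7]
finger_gap: 62.0
grip_force: 38.4
to [546, -275, 190] tool shift mm [-117.2  126.9 -255.1] 
to [546, -275, 60] tool shift mm [-235.2  128.2 -200.6]
```

```bash
python3 -m handwheel '[[-0.0117,0.0127,-0.0255,0,0,0,0.05],[-0.0117,0.0127,-0.0255,0,0,0,0.05],[-0.0117,0.0127,-0.0255,0,0,0,0.05],[-0.0117,0.0127,-0.0255,0,0,0,0.05],[-0.0117,0.0127,-0.0255,0,0,0,0.05],[-0.0117,0.0127,-0.0255,0,0,0,0.05],[-0.0117,0.0127,-0.0255,0,0,0,0.05],[-0.0117,0.0127,-0.0255,0,0,0,0.05]]'
python3 -m handwheel '[[-0.0117,0.0127,-0.0255,0,0,0,0.05],[-0.0117,0.0127,-0.0255,0,0,0,0.05],[-0.0236,0,0.0109,0,0,0,0.05],[-0.0236,0,0.0109,0,0,0,0.05],[-0.0236,0,0.0109,0,0,0,0.05],[-0.0236,0,0.0109,0,0,0,0.05],[-0.0118,0,0.0055,0,0,0,0.05],[0,0,0,0,0,0,0.05]]'
python3 -c "
from h import *
s=r.sense();print(s['tool_pos']);print(R.from_euler('xyz',s['tcp_rot'],degrees=True).as_matrix().round(3));to([546,-275,38])"
```

```text
time: 17.9
tool_pos: [535.0, -215.7, 189.9]
tcp_rot: [-178.0, -65.2, 74.0]
ft_force: [1.0, 0.4, -1.2]
finger_gap: 61.9
grip_force: 38.7
time: 18.57
tool_pos: [543.3, -272.7, 69.3]
tcp_rot: [-177.4, -65.4, 73.5]
ft_force: [-0.3, 0.4, -1.7]
finger_gap: 61.7
grip_force: 38.7
[ 543.32365792 -272.74104695   69.26403268]
[[ 0.118  0.97   0.214]
 [ 0.399 -0.244  0.884]
 [ 0.909 -0.019 -0.416]]
to [546, -275, 38] tool shift mm [-29.    3.7  11.6]
```

```bash
python3 -m handwheel '[[-0.01,0.001,0.004,0,0,-1,0.05],[-0.01,0.001,0.004,0,0,0,0.05],[-0.0055,0.001,0.0025,0,0,0,0.05],[-0.002,0,0.001,0,0,0,0.05],[0,0,0,0,0,0,0.05],[0,0,0,0,0,0,0.05]]'
python3 -m handwheel '[[-0.001,0,0.0005,0,0,0,0.05],[0,0,0,0,0,0,0.05],[0,0,0,0,0,0,0.05]]'
```

```text
time: 19.07
tool_pos: [547.5, -276.4, 43.7]
tcp_rot: [179.3, -65.2, 77.0]
ft_force: [0.1, -0.1, -1.3]
finger_gap: 61.6
grip_force: 38.7
time: 19.32
tool_pos: [547.5, -276.4, 42.5]
tcp_rot: [179.3, -65.2, 77.0]
ft_force: [-0.3, -0.6, -1.1]
finger_gap: 61.2
grip_force: 38.7
```

```bash
python3 -m handwheel '[[-0.0018,0,0.0008,0,0,0,0.05],[-0.0014,0,0.0006,0,0,0,0.05],[0,0,0,0,0,0,0.05]]'
python3 -m handwheel '[[-0.0009,0,0.0004,0,0,0,0.05],[0,0,0,0,0,0,0.05]]'
python3 -m handwheel '[[-0.0005,0,0.0002,0,0,0,0.05],[0,0,0,0,0,0,0.05]]'
```

```text
time: 19.57
tool_pos: [547.2, -276.2, 38.2]
tcp_rot: [179.4, -65.2, 76.9]
ft_force: [-0.2, 0.2, -2.3]
finger_gap: 61.8
grip_force: 38.7
time: 19.73
tool_pos: [547.4, -276.3, 37.5]
tcp_rot: [179.4, -65.2, 76.9]
ft_force: [0.4, 0.3, -1.7]
finger_gap: 61.9
grip_force: 38.7
time: 19.9
tool_pos: [547.4, -276.3, 37.4]
tcp_rot: [179.3, -65.2, 77.0]
ft_force: [-0.0, 0.3, 3.0]
finger_gap: 61.8
grip_force: 38.6
```

```bash
python3 -m handwheel '[[0,0,0,0,0,0,0.07],[0,0,0,0,0,0,0.085],[0,0,0,0,0,0,0.085],[0,0,0,0,0,0,0.085],[0,0,-0.015,0,0,0,0.085],[0,0,-0.025,0,0,0,0.085],[0,0,-0.03,0,0,0,0.085],[0,0,-0.03,0,0,0,0.085]]'
python3 -m handwheel '[[0,0,-0.03,0,0,0,0.085],[0.027,0,-0.0125,0,0,0,0.085],[0.036,0,-0.017,0,0,0,0.085],[0.036,0,-0.017,0,0,0,0.085],[0.036,0,-0.017,0,0,0,0.085],[0.036,0,-0.017,0,0,0,0.085],[0,0,0,0,0,0,0.085]]'
python3 - <<'E'
from h import *
s=r.sense(); print(s["joint_pos"].round(1),s["tool_pos"],s["tcp_rot"]); 
im,P=cloud("top"); cv2.imwrite("pics/t6.png",cv2.resize(im[100:270,90:450],(792,374)))
q=P.reshape(-1,3); k=q[(q[:,0]>490)&(q[:,0]<610)&(q[:,1]>-330)&(q[:,1]<-215)&(q[:,2]>50)&(q[:,2]<65)]; print(cv2.minEnclosingCircle(k[:,:2].astype(np.float32)),len(k),np.median(k[:,2]))
k=q[(q[:,0]>530)&(q[:,0]<600)&(q[:,1]>-45)&(q[:,1]<60)&(q[:,2]>90)&(q[:,2]<200)]
for z in range(90,200,20): j=k[(k[:,2]>z)&(k[:,2]<=z+20)]; print(z,len(j), j.mean(0).round(1) if len(j) else 0)
to([500,-50,300],[180,0,-13.5])
E
```

```text
time: 20.57
tool_pos: [525.5, -364.8, 79.4]
tcp_rot: [179.5, -65.2, 76.9]
ft_force: [1.2, -1.1, -0.1]
finger_gap: 85.0
grip_force: 0.0
time: 21.15
tool_pos: [519.0, -393.8, 290.9]
tcp_rot: [177.8, -64.7, 78.4]
ft_force: [0.8, -0.8, 0.7]
finger_gap: 85.3
grip_force: 0.0
[-61.1  49.5  46.5  51.2 127.9 -32. ] [ 519.03015215 -393.7668857   290.88755581] [177.81248115 -64.65349208  78.41592265]
((546.4979248046875, -274.05267333984375), 33.39809799194336) 132 57.61108420378889
90 29 [551.4  11.1 100.1]
110 43 [551.7   6.4 120.1]
130 68 [554.6   5.8 140.4]
150 84 [557.6   6.3 158.1]
170 23 [559.1   5.6 184.3]
190 1 [561.2   7.  190.3]
to [500, -50, 300] tool shift mm [153.4 -98.9 291.8] turn [-49.8 -51.   79.7]
```

View pics/t6.png

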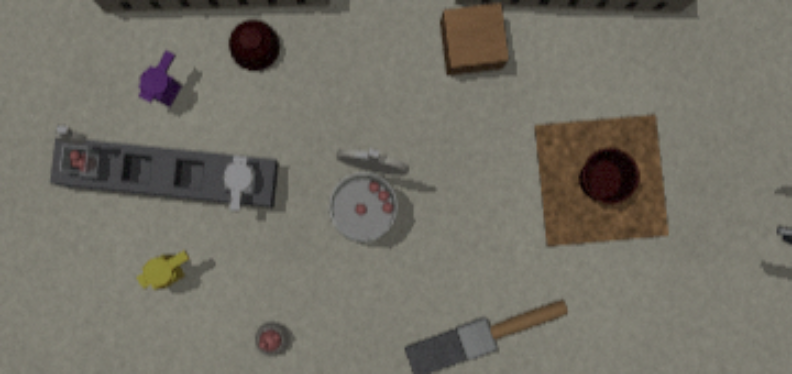

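```bash
python3 -m handwheel '[[0,0,0,0,-6.5,0,0],[0,0,0,0,-6.5,0,0],[0,0,0,0,-6.5,0,0],[0,0,0,0,-6.5,0,0],[0,0,0,0,-6.5,0,0],[0,0,0,0,-6.5,0,0],[0,0,0,0,-6.5,0,0],[0,0,0,0,-6.5,0,0]]' 20
python3 -m handwheel '[[0,0,0,0,-6.5,0,0],[0,0,0,0,-6.5,0,0],[0,0,0,0,0,0,0],[0,0,0,0,0,0,0]]'
python3 -c "
from h import *
s=r.sense();print(s['joint_pos'].round(1));to([605,-5,290],[180,0,90])"
```

```text
time: 21.87
tool_pos: [517.8, -392.6, 280.6]
tcp_rot: [179.7, -12.9, 76.5]
ft_force: [0.3, 0.5, 0.5]
finger_gap: 0.0
grip_force: 0.0
time: 22.2
tool_pos: [518.6, -390.1, 280.2]
tcp_rot: [179.8, -0.3, 76.6]
ft_force: [-0.7, 0.2, 0.2]
finger_gap: -0.1
grip_force: 0.0
[-41.7  14.4  74.3   0.4  91.2 -28.2]
to [605, -5, 290] tool shift mm [394.7  -5.4  -7.6] turn [  0.3  -0.3 -13.4]
```

```bash
python3 -m handwheel '[[0.04,-0.001,0,0,0,0,0],[0.04,-0.001,0,0,0,0,0],[0.04,-0.001,0,0,0,0,0],[0.04,0,0,0,0,0,0],[0.04,0,0,0,0,0,0],[0.04,0,0,0,0,0,0],[0.04,0,0,0,0,0,0],[0.04,-0.001,0,0,0,0,0]]'
python3 -m handwheel '[[0.04,-0.001,0,0,0,0,0],[0.035,-0.001,0,0,0,0,0],[0,0,0.03,0,0,0,0],[0,0,0.03,0,0,0,0],[0,0,0.034,0,0,0,0],[0,0,0,0,0,0,0],[0,0,0,0,0,0,0]]'
python3 - <<'E'
from h import *
s=r.sense();print(s["tool_pos"],s["tcp_rot"]);to([606,-5.5,186])
im2,P2=cloud("side"); cv2.imwrite("pics/s7.png",cv2.resize(im2[60:230,170:370],(500,425)))
E
```

```text
time: 22.87
tool_pos: [589.5, -79.4, 280.5]
tcp_rot: [179.9, -0.3, 76.3]
ft_force: [0.8, 0.4, 0.2]
finger_gap: -0.0
grip_force: 0.0
time: 23.45
tool_pos: [603.9, -7.3, 184.8]
tcp_rot: [-179.8, -0.2, 76.3]
ft_force: [-0.3, 0.3, 0.9]
finger_gap: -0.2
grip_force: 0.0
[603.85816495  -7.34992483 184.78938822] [-179.79920115   -0.22165524   76.27406705]
to [606, -5.5, 186] tool shift mm [ 2.3  1.6 -1.2]
```

View pics/s7.png

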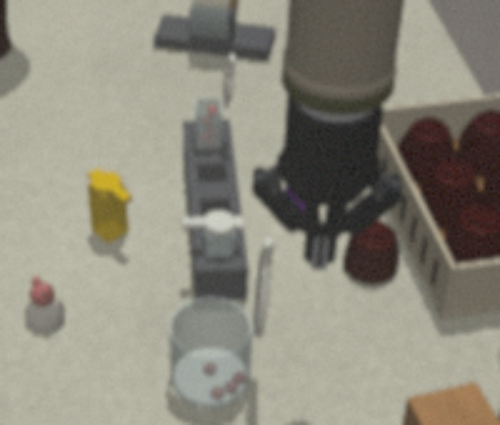

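```bash
python3 -m handwheel '[[0,-0.015,0,0,0,0,0],[0,-0.015,0.001,0,0,0,0],[0,-0.013,0.001,0,0,0,0],[0,-0.013,0.002,0,0,0,0],[0,-0.014,0.003,0,0,0,0],[0,-0.013,0.006,0,0,0,0],[0,-0.012,0.006,0,0,0,0],[0,0,0,0,0,0,0]]'
python3 -m handwheel '[[0,-0.01,0.011,0,0,0,0],[0,-0.01,0.012,0,0,0,0],[0,-0.007,0.012,0,0,0,0],[0,-0.006,0.013,0,0,0,0],[0,-0.002,0.012,0,0,0,0],[0,0,0,0,0,0,0],[0,0,0,0,0,0,0]]'
```

```text
time: 24.17
tool_pos: [513.4, 15.7, 170.5]
tcp_rot: [179.6, -0.3, 76.3]
ft_force: [0.8, -0.4, 0.1]
finger_gap: 0.2
grip_force: 0.0
time: 24.75
tool_pos: [480.8, 23.9, 109.1]
tcp_rot: [179.7, -0.2, 76.3]
ft_force: [-0.2, 0.1, 0.5]
finger_gap: 0.1
grip_force: 0.0
```

```bash
python3 -m handwheel '[[0,0,0.003,0,0,0,0],[0,0,0.002,0,0,0,0],[0,0,0,0,0,0,0]]'
python3 -m handwheel '[[0,0,0.002,0,0,0,0],[0,0,0,0,0,0,0]]'
python3 -m handwheel '[[0,0,0.0015,0,0,0,0],[0,0,0,0,0,0,0]]'
python3 -m handwheel '[[0,0,0.0015,0,0,0,0],[0,0,0,0,0,0,0]]'
```

```text
time: 25.0
tool_pos: [480.6, 24.1, 103.7]
tcp_rot: [179.7, -0.2, 76.4]
ft_force: [-0.4, 0.3, -0.4]
finger_gap: 0.4
grip_force: 0.1
time: 25.17
tool_pos: [480.6, 24.2, 101.8]
tcp_rot: [179.7, -0.2, 76.4]
ft_force: [-0.0, 0.1, 3.5]
finger_gap: -0.2
grip_force: 1.6
time: 25.33
tool_pos: [480.7, 24.2, 101.2]
tcp_rot: [179.7, -0.2, 76.4]
ft_force: [-4.0, -1.1, 12.6]
finger_gap: 0.0
grip_force: 6.1
time: 25.5
tool_pos: [480.8, 24.2, 100.6]
tcp_rot: [179.7, -0.2, 76.4]
ft_force: [-8.8, 1.0, 22.1]
finger_gap: 0.1
grip_force: 10.6
```

```bash
python3 -m handwheel '[[0,0,-0.02,0,0,0,0],[0,0,-0.036,0,0,0,0],[0,0,-0.036,0,0,0,0],[0,0,-0.036,0,0,-3.5,0],[0,0,0,0,0,-3.5,0],[0,0,0,0,0,0,0]]'
python3 - <<'E'
from h import *
s=r.sense();print(s["tool_pos"],s["tcp_rot"],s["joint_pos"].round(1));to([630,336,230]);to([500,159,230])
im,P=cloud("wrist"); cv2.imwrite("pics/w8.png",im)
im2,P=cloud("side"); q=P.reshape(-1,3)
k=q[(q[:,0]>440)&(q[:,0]<560)&(q[:,1]>-40)&(q[:,1]<70)&(q[:,2]>60)&(q[:,2]<130)]
print("jar cap z pct",np.percentile(k[:,2],[5,25,50,75,95,99]).round(1))
for a in range(450,560,20): j=k[(k[:,0]>a)&(k[:,0]<a+20)&(k[:,2]>74)]; print(a,len(j),np.median(j[:,2]).round(1))
E
```

```text
time: 26.0
tool_pos: [481.0, 23.9, 229.5]
tcp_rot: [179.4, -0.2, 83.6]
ft_force: [-0.7, -0.0, -0.7]
finger_gap: -0.2
grip_force: 0.0
[480.99339663  23.91262958 229.5021033 ] [179.37744493  -0.1848882   83.55047698] [ -3.4 -11.2 105.7   0.2  84.9   3.1]
to [630, 336, 230] tool shift mm [326.8 113.    1.8] 
to [500, 159, 230] tool shift mm [136.4   3.7  -0. ] 
jar cap z pct [65.6 79.6 81.3 82.6 83.9 84.7]
450 49 81.6
470 155 81.6
490 220 81.7
510 214 81.7
530 148 81.3
550 18 81.1
```

View pics/w8.png

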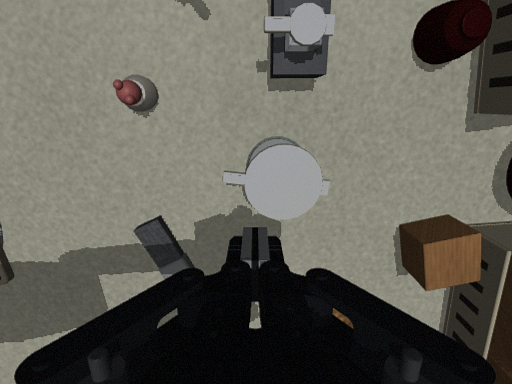

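The jar cap is flat and shut at about (283,180). The short vial's cap is at (308,23) with its tab at (272,23). Next I'll shut the tall vial.

```bash
python3 -m handwheel '[[0.0327,0.0113,0,0,0,0,0],[0.0327,0.0113,0,0,0,0,0],[0.0327,0.0113,0,0,0,0,0],[0.0327,0.0113,0,0,0,0,0],[0.0327,0.0113,0,0,0,0,0],[0.0327,0.0113,0,0,0,0,0],[0.0327,0.0113,0,0,0,0,0]]'
python3 -m handwheel '[[0.0327,0.0113,0,0,0,0,0],[0.0327,0.0113,0,0,0,0,0],[0.0327,0.0113,0,0,0,0,0],[0,0,0.02,0,0,0,0],[0,0,0.02,0,0,0,0],[0,0,0.022,0,0,0,0],[0,0,0,0,0,0,0],[0,0,0,0,0,0,0]]'
python3 - <<'E'
from h import *
s=r.sense();print(s["tool_pos"],s["tcp_rot"],s["joint_pos"].round(1));to([630,336,168])
A=[]
for n in("top","side"):
    im,P=cloud(n); A.append(cv2.resize(im[90:210,60:220] if n=="top" else im[30:150,200:360],(400,300))); q=P.reshape(-1,3)
    k=q[(q[:,0]>570)&(q[:,0]<603)&(q[:,1]>320)&(q[:,1]<365)&(q[:,2]>100)&(q[:,2]<160)]
    for z in(100,120,140): j=k[(k[:,2]>z)&(k[:,2]<=z+20)]; print(n,z,len(j),j.mean(0).round(1) if len(j) else 0)
cv2.imwrite("pics/st9.png",np.hstack(A))
E
```

```text
time: 26.68
tool_pos: [583.6, 243.5, 224.6]
tcp_rot: [179.9, -0.1, 83.3]
ft_force: [0.0, -0.6, -0.5]
finger_gap: 0.3
grip_force: 0.0
time: 27.35
tool_pos: [627.4, 334.9, 161.7]
tcp_rot: [-179.9, 0.1, 83.3]
ft_force: [0.1, 0.3, -0.6]
finger_gap: -0.1
grip_force: 0.0
[627.36360554 334.89511321 161.69104464] [-1.79921900e+02  5.55640049e-02  8.33045523e+01] [24.  27.5 70.5 -0.  82.1 30.7]
to [630, 336, 168] tool shift mm [ 1.4  2.5 -6.3] 
top 100 0 0
top 120 0 0
top 140 0 0
side 100 22 [582.7 335.5 110.9]
side 120 26 [585.5 334.9 128.2]
side 140 22 [587.9 338.8 148.6]
```

View pics/st9.png

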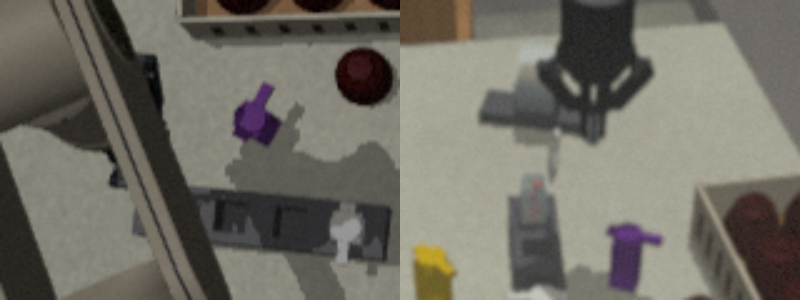

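```bash
python3 -m handwheel '[[0,-0.012,0,0,0,0,0],[0,-0.013,0.001,0,0,0,0],[0,-0.01,0.002,0,0,0,0],[0,-0.01,0.002,0,0,0,0],[0,-0.007,0.003,0,0,0,0],[0,-0.007,0.003,0,0,0,0],[0,0,0,0,0,0,0]]'
python3 -m handwheel '[[0,-0.005,0.005,0,0,0,0],[0,-0.005,0.005,0,0,0,0],[0,-0.003,0.006,0,0,0,0],[0,-0.003,0.006,0,0,0,0],[0,0.001,0.004,0,0,0,0],[0,0,0,0,0,0,0],[0,0,0,0,0,0,0]]'
```

```text
time: 28.03
tool_pos: [570.2, 343.0, 154.9]
tcp_rot: [179.7, -0.2, 83.4]
ft_force: [0.4, -0.1, 0.3]
finger_gap: -0.2
grip_force: 0.1
time: 28.62
tool_pos: [556.1, 344.2, 127.7]
tcp_rot: [179.8, -0.1, 83.4]
ft_force: [0.3, -0.0, 0.3]
finger_gap: -0.1
grip_force: 0.0
```

```bash
python3 -m handwheel '[[0,0.003,0.004,0,0,0,0],[0,0,0.002,0,0,0,0],[0,0,0,0,0,0,0]]'
python3 -m handwheel '[[0,0,0.0015,0,0,0,0],[0,0,0,0,0,0,0]]'
python3 -m handwheel '[[0,0,0.0015,0,0,0,0],[0,0,0,0,0,0,0]]'
```

```text
time: 28.87
tool_pos: [559.5, 343.9, 122.0]
tcp_rot: [179.7, -0.2, 83.4]
ft_force: [-0.4, 0.1, -0.7]
finger_gap: 0.1
grip_force: 0.0
time: 29.03
tool_pos: [559.3, 344.1, 120.8]
tcp_rot: [179.7, -0.2, 83.4]
ft_force: [-0.1, -0.1, 0.6]
finger_gap: 0.2
grip_force: 0.0
time: 29.2
tool_pos: [559.7, 344.4, 120.2]
tcp_rot: [179.7, -0.2, 83.4]
ft_force: [-0.6, -0.5, 0.3]
finger_gap: -0.0
grip_force: 0.4
```

```bash
python3 -m handwheel '[[0,0,0.0015,0,0,0,0],[0,0,0,0,0,0,0]]'
python3 -m handwheel '[[0,0,0.001,0,0,0,0],[0,0,0,0,0,0,0]]'
python3 -m handwheel '[[0,0,0.001,0,0,0,0],[0,0,0,0,0,0,0]]'
```

```text
time: 29.37
tool_pos: [560.3, 344.7, 120.1]
tcp_rot: [179.6, -0.3, 83.4]
ft_force: [-1.6, -1.6, 8.3]
finger_gap: -0.0
grip_force: 4.2
time: 29.53
tool_pos: [560.7, 344.9, 120.0]
tcp_rot: [179.5, -0.3, 83.4]
ft_force: [-2.5, -1.2, 13.0]
finger_gap: 0.3
grip_force: 6.5
time: 29.7
tool_pos: [561.2, 345.1, 120.0]
tcp_rot: [179.4, -0.3, 83.4]
ft_force: [-3.1, -3.0, 17.7]
finger_gap: -0.0
grip_force: 8.6
```

```bash
python3 -m handwheel '[[0,0,-0.02,0,0,0,0],[0,0,-0.036,0,0,0,0],[0,0,-0.036,0,0,7,0],[0,0,0,0,0,7,0],[0,0,0,0,0,7,0.03],[0,0,0,0,0,7,0.03],[0,0,0,0,0,7,0.03],[0,0,0,0,0,7,0.03]]'
python3 -m handwheel '[[0,0,0,0,0,7,0.03],[0,0,0,0,0,7,0.03],[0,0,0,0,0,7,0.03],[0,0,0,0,0,7,0.03],[0,0,0,0,0,7,0.03],[0,0,0,0,0,7,0.03],[0,0,0,0,0,6,0.03],[0,0,0,0,0,0,0.03]]'
python3 -c "
from h import *
s=r.sense();print(s['joint_pos'].round(1));to([445,180,210],[180,0,-6.6]);"
```

```text
time: 30.37
tool_pos: [558.8, 344.0, 207.9]
tcp_rot: [179.9, -0.3, 41.0]
ft_force: [0.1, -0.5, 0.4]
finger_gap: 30.2
grip_force: 0.0
time: 31.03
tool_pos: [558.8, 343.9, 207.8]
tcp_rot: [-179.8, -0.3, -6.9]
ft_force: [0.2, 0.3, 0.6]
finger_gap: 30.3
grip_force: 0.0
[ 27.2  17.   78.8  -0.   83.8 124.1]
to [445, 180, 210] tool shift mm [-93.2 176.4  -3.1] turn [-0.2 -0.3 -0.3]
```

```bash
python3 -m handwheel '[[-0.0155,0.0294,0,0,0,0,0.03],[-0.0155,0.0294,0,0,0,0,0.03],[-0.0155,0.0294,0,0,0,0,0.03],[-0.0155,0.0294,0,0,0,0,0.03],[-0.0155,0.0294,0,0,0,0,0.03],[-0.0155,0.0294,0,0,0,0,0.03],[0,0,0,0,0,0,0.03],[0,0,0,0,0,0,0.03]]'
python3 - <<'E'
from h import *
s=r.sense();print(s["tool_pos"],s["tcp_rot"])
im,P=cloud("wrist"); np.save("w10",P); cv2.imwrite("pics/w10.png",im)
E
```

```text
time: 31.7
tool_pos: [445.5, 178.4, 207.0]
tcp_rot: [-179.8, -0.3, -6.5]
ft_force: [0.7, -0.1, 0.2]
finger_gap: 30.1
grip_force: 0.0
[445.4766256  178.42722139 207.04600581] [-179.82287988   -0.32385532   -6.53545107]
```

View pics/w10.png

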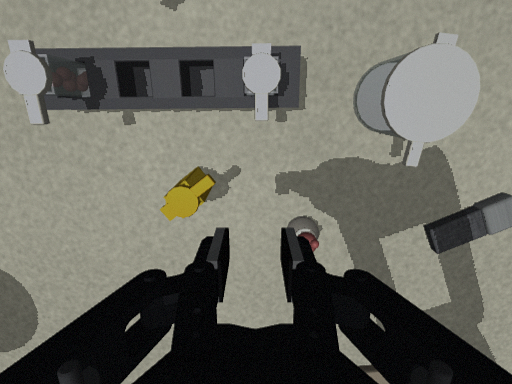

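The tall vial's cap is shut at (25,72). The short vial's tab runs from (262,90) to (262,118).

```bash
python3 - <<'E'
from h import *
C=cam("wrist"); P=np.load("w10.npy")
for u,v in((262,118),(262,105),(262,92),(262,72),(261,45)): print(u,v,ray("wrist",u,v,78.5,C).round(1),P[v-2,u].round(1))
print("tall",[P[v,u].round(1) for u,v in((25,60),(25,75),(36,110))])
m=ray("wrist",262,118,78.5,C)*.5+ray("wrist",261,45,78.5,C)*.5; print(m)
to([513.5,161,89]); to([516.5,161,89])
E
```

```text
262 118 [509.6 165.4  78.5] [510.6 164.3  82. ]
262 105 [520.7 164.2  78.5] [521.5 163.2  81.4]
262 92 [531.5 163.   78.5] [532.1 162.   80.9]
262 72 [547.6 161.3  78.5] [548.1 160.3  80.1]
261 45 [568.5 160.   78.5] [569.  158.9  78.1]
tall [array([574. , 343.2, 100. ]), array([563.4, 346. , 101.5]), array([536.8, 346. , 102.4])]
[539.02369526 162.65902567  78.5       ]
to [513.5, 161, 89] tool shift mm [ 68.1  11.  118.8] 
to [516.5, 161, 89] tool shift mm [ 71.1  10.6 118.8]
```

```bash
python3 -m handwheel '[[0.034,0.0045,0,0,0,0,0.03],[0.0344,0.0045,0,0,0,0,0.03],[0,0,0.02,0,0,0,0.03],[0,0,0.02,0,0,0,0.03],[0,0,0.02,0,0,0,0.03],[0,0,0.02,0,0,0,0.03],[0,0,0.02,0,0,0,0.03],[0,0,0.019,0,0,0,0.03]]'
python3 -m handwheel '[[0,0,0,0,0,0,0.03],[0,0,0,0,0,0,0.0],[0,0,0,0,0,0,0.0],[0,0,0,0,0,0,0.0],[0,0,0,0,0,0,0.0]]' 20
```

```text
time: 32.42
tool_pos: [514.4, 163.9, 87.2]
tcp_rot: [-179.8, -0.3, -6.5]
ft_force: [-0.4, 0.4, 0.7]
finger_gap: 29.7
grip_force: 0.0
time: 32.83
tool_pos: [514.6, 163.5, 89.7]
tcp_rot: [-179.8, -0.4, -6.6]
ft_force: [0.9, 2.1, -1.7]
finger_gap: 10.9
grip_force: 25.2
```

```bash
python3 -m handwheel '[[0.0004,0,-0.006,0,0,0,0],[0.0012,0,-0.0059,0,0,0,0],[0.002,0,-0.0057,0,0,0,0],[0.0026,0,-0.0054,0,0,0,0],[0.0033,0,-0.005,0,0,0,0],[0.004,0,-0.0045,0,0,0,0],[0.0045,0,-0.004,0,0,0,0],[0.005,0,-0.0033,0,0,0,0]]'
python3 -m handwheel '[[0.0054,0,-0.0026,0,0,0,0],[0.0057,0,-0.002,0,0,0,0],[0.0059,0,-0.0012,0,0,0,0],[0,0,0,0,0,0,0]]'
python3 - <<'E'
from h import *
s=r.sense();print(s["tool_pos"])
A=[]
for n in("side","top"):
    im,P=cloud(n); A.append(cv2.resize(im[90:210,170:330] if n=="side" else im[110:230,100:260],(400,300)))
cv2.imwrite("pics/s11.png",np.hstack(A))
E
```

```text
time: 33.5
tool_pos: [536.8, 160.1, 128.8]
tcp_rot: [-179.8, -0.3, -6.6]
ft_force: [-3.1, 0.3, -2.6]
finger_gap: 11.4
grip_force: 26.2
time: 33.83
tool_pos: [554.4, 158.0, 134.5]
tcp_rot: [-179.8, -0.3, -6.6]
ft_force: [-3.1, 2.9, -1.2]
finger_gap: 11.1
grip_force: 27.5
[554.35745036 157.99402763 134.45333874]
```

View pics/s11.png

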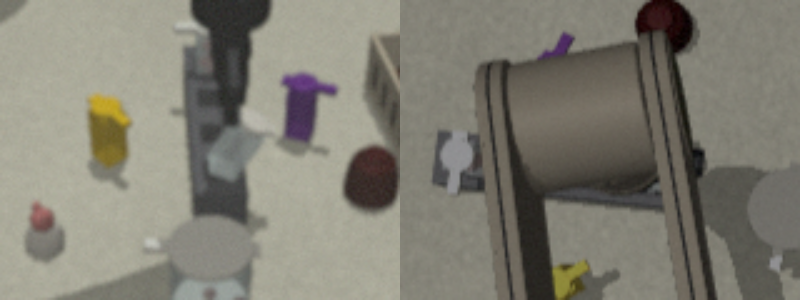

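The side picture shows the short vial, at (235,145) in the left half, being lifted and tilted along with the tab. I'll measure its pose before reversing.

```bash
python3 - <<'E'
from h import *
for n in("side","wrist"):
    im,P=cloud(n); X,Y,Z=P[...,0],P[...,1],P[...,2]
    m=(X>490)&(X<610)&(Y>120)&(Y<200)&(Z>50)&(Z<150)
    br=im.min(2).astype(int)
    for z in range(50,150,8):
        for nm,k in(("white",m&(br>135)),("glass",m&(br<=135)&(br>85)),("dark",m&(br<=85))):
            k=k&(Z>z)&(Z<=z+8)
            if k.sum()>5: print(n,z,nm,k.sum(),"x",np.percentile(X[k],[5,50,95]).round(),"y",np.percentile(Y[k],[5,50,95]).round())
E
```

```text
side 50 glass 37 x [532. 546. 562.] y [141. 144. 168.]
side 58 white 6 x [535. 536. 538.] y [151. 155. 162.]
side 58 glass 33 x [534. 548. 565.] y [141. 143. 165.]
side 66 glass 39 x [539. 548. 567.] y [140. 143. 170.]
side 74 glass 43 x [543. 551. 572.] y [139. 143. 167.]
side 82 glass 44 x [547. 556. 576.] y [138. 142. 167.]
side 90 glass 39 x [551. 561. 581.] y [137. 141. 163.]
side 98 white 20 x [586. 595. 599.] y [141. 147. 159.]
side 98 glass 36 x [555. 565. 583.] y [137. 140. 152.]
side 106 white 36 x [578. 584. 591.] y [142. 153. 166.]
side 106 glass 31 x [553. 569. 584.] y [136. 140. 147.]
side 114 white 36 x [566. 572. 578.] y [140. 153. 165.]
side 114 glass 8 x [555. 562. 564.] y [141. 144. 150.]
side 114 dark 7 x [541. 543. 556.] y [139. 145. 146.]
side 122 dark 16 x [543. 548. 555.] y [138. 139. 148.]
side 130 dark 23 x [541. 549. 556.] y [135. 138. 147.]
side 138 dark 16 x [540. 548. 556.] y [136. 139. 144.]
wrist 90 glass 20 x [551. 554. 555.] y [146. 166. 171.]
wrist 90 dark 8 x [551. 555. 558.] y [144. 158. 173.]
wrist 98 white 368 x [594. 598. 601.] y [145. 152. 160
[... 156 characters left out ...]
141. 154. 167.]
wrist 106 glass 83 x [562. 566. 591.] y [139. 144. 170.]
wrist 106 dark 6 x [563. 571. 580.] y [144. 158. 171.]
wrist 114 white 1486 x [567. 575. 582.] y [142. 156. 168.]
wrist 114 glass 48 x [562. 565. 574.] y [141. 152. 171.]
wrist 114 dark 59 x [559. 564. 566.] y [143. 163. 172.]
wrist 122 white 67 x [564. 566. 568.] y [153. 159. 161.]
wrist 122 glass 578 x [551. 558. 564.] y [152. 157. 162.]
wrist 122 dark 340 x [558. 563. 566.] y [140. 157. 174.]
wrist 130 glass 210 x [546. 549. 552.] y [153. 158. 163.]
wrist 130 dark 443 x [548. 563. 566.] y [139. 153. 174.]
wrist 138 dark 525 x [555. 563. 566.] y [139. 153. 174.]
wrist 146 dark 187 x [545. 563. 566.] y [144. 162. 173.]
```

```bash
python3 -m handwheel '[[0,0,0,0,0,0,0],[0,0,0,0,0,0,0],[0,0,0,0,0,0,0],[0,0,0,0,0,0,0],[0,0,-0.008,0,0,0,0],[0,0,-0.01,0,0,0,0],[0,0,-0.01,0,0,0,0],[0,0,0,0,0,0,0]]' 80
cat > v.py <<'E'
from h import *
def tilt():
    im,P=cloud("wrist"); br=im.min(2).astype(int); t=r.sense()["tool_pos"]
    X,Y,Z=P[...,0],P[...,1],P[...,2]
    m=(br>120)&(X>t[0]-15)&(X<t[0]+75)&(abs(Y-t[1])<28)&(Z<t[2]+5)&(Z>t[2]-80)
    k,l,s,c=cv2.connectedComponentsWithStats(m.astype(np.uint8)); i=1+np.argmax(s[1:,4]); q=P[l==i]
    q=q[np.isfinite(q).all(1)]; 
    for _ in range(3):
        c=q.mean(0); n=np.linalg.svd(q-c,full_matrices=False)[2][2]; n*=np.sign(n[2]); q=q[abs((q-c)@n)<3]
    print("cap plane c",c.round(1),"n",n.round(3),"pts",len(q),"y5-95",np.percentile(q[:,1],[2,98]).round(1),"x",np.percentile(q[:,0],[2,98]).round(1),"z",np.percentile(q[:,2],[2,98]).round(1))
if __name__=="__main__":
    tilt()
    im,P=cloud("side"); X,Y,Z=P[...,0],P[...,1],P[...,2]; t=r.sense()["tool_pos"]
    m=(X>490)&(X<620)&(Y>120)&(Y<185)&(Z>48)&(Z<t[2])
    for z in range(48,140,8):
        k=m&(Z>z)&(Z<=z+8)
        if k.sum()>4: print(z,k.sum(),"x",np.percentile(X[k],[5,50,95]).round(),"y",np.percentile(Y[k],[5,50,95]).round())
E
python3 v.py; python3 -c "
from h import *
s=r.sense();print(s['tool_pos'],s['ft_force'])"
```

```text
time: 34.7
tool_pos: [555.0, 158.4, 165.9]
tcp_rot: [-179.8, -0.6, -6.6]
ft_force: [0.3, -0.1, -1.2]
finger_gap: 9.4
grip_force: 81.1
cap plane c [590.1 155.5 132.6] n [ 0.839 -0.09   0.536] pts 1857 y5-95 [139.9 169.7] x [576.1 611.6] z [ 98.  149.7]
56 13 x [596. 603. 613.] y [135. 137. 139.]
64 30 x [590. 603. 619.] y [134. 137. 140.]
72 32 x [587. 602. 618.] y [134. 137. 142.]
80 44 x [582. 602. 617.] y [135. 138. 153.]
88 41 x [579. 596. 612.] y [135. 140. 167.]
96 58 x [573. 589. 608.] y [135. 140. 168.]
104 74 x [569. 583. 603.] y [136. 148. 168.]
112 30 x [574. 588. 598.] y [137. 139. 163.]
120 10 x [587. 593. 597.] y [138. 141. 150.]
128 23 x [581. 595. 601.] y [141. 147. 158.]
136 51 x [568. 583. 591.] y [136. 146. 164.]
[553.94931469 158.20066506 163.61170957] [-0.32214512  0.16260219 -1.92778756]
```

```bash
python3 -m handwheel '[[0,0,-0.02,0,0,0,0],[0,0,-0.02,0,0,0,0],[0,0,-0.01,0,0,0,0],[0,0,0,0,-5,0,0],[0,0,0,0,-6,0,0],[0,0,0,0,-6,0,0],[0,0,0,0,-6,0,0],[0,0,0,0,-6,0,0]]'
python3 -m handwheel '[[0,0,0,0,0,0,0],[0,0,0,0,0,0,0]]'
cat > v2.py <<'E'
from h import *
def vial(ylo=125,yhi=150):
    im,P=cloud("side"); t=r.sense()["tool_pos"]; q=P.reshape(-1,3); q=q[np.isfinite(q).all(1)]
    q=q[(q[:,0]>490)&(q[:,0]<640)&(q[:,1]>ylo)&(q[:,1]<yhi)&(q[:,2]>50)&(q[:,2]<t[2]-12)]
    for z in range(50,int(t[2]),8):
        k=q[(q[:,2]>z)&(q[:,2]<=z+8)]
        if len(k)>4: print(z,len(k),"x",np.percentile(k[:,0],[4,96]).round(),"y",np.percentile(k[:,1],[5,50]).round())
    im,P=cloud("wrist"); np.save("wv",P); cv2.imwrite("pics/wv.png",im)
if __name__=="__main__": vial()
E
python3 v2.py; python3 -c "
from h import *
s=r.sense();print(s['tool_pos'],s['tcp_rot'],s['joint_pos'].round())"
```

```text
time: 35.47
tool_pos: [553.3, 157.9, 212.7]
tcp_rot: [-179.8, 28.9, -6.5]
ft_force: [-0.2, -0.4, -2.5]
finger_gap: 9.6
grip_force: 80.9
time: 35.63
tool_pos: [552.7, 157.5, 208.2]
tcp_rot: [-179.9, 28.9, -6.6]
ft_force: [0.3, 0.2, -2.3]
finger_gap: 9.5
grip_force: 81.1
82 22 x [563. 584.] y [138. 140.]
90 29 x [558. 589.] y [135. 139.]
98 34 x [556. 587.] y [137. 140.]
106 34 x [553. 584.] y [137. 139.]
114 34 x [551. 580.] y [138. 140.]
122 34 x [547. 578.] y [137. 141.]
130 36 x [545. 575.] y [138. 141.]
138 29 x [541. 572.] y [138. 142.]
146 15 x [556. 573.] y [137. 140.]
154 7 x [570. 575.] y [144. 145.]
162 5 x [562. 570.] y [139. 142.]
170 16 x [555. 567.] y [135. 140.]
178 20 x [552. 561.] y [138. 143.]
186 12 x [536. 557.] y [143. 146.]
194 8 x [536. 559.] y [137. 144.]
[552.99992912 158.17594121 212.45837532] [-179.79363007   28.50588528   -6.51958961] [  7.  30.  66.   7. 111. 104.]
```

```bash
python3 - <<'E'
from h import *
P=np.load("w10.npy"); x=np.array([.9934,-.1149]); y=np.array([-.1149,-.9934])
S=P[...,0]*x[0]+P[...,1]*x[1]; T=P[...,0]*y[0]+P[...,1]*y[1]; Z=P[...,2]
top=(abs(Z-45)<5)&(S>470)&(S<570)&(T<-150)&(T>-420)
print("rack s",np.percentile(S[top],[1,99]).round(1),"t",np.percentile(T[top],[1,99]).round(1),"z",np.median(Z[top]))
# rows of the image: transitions along a row through slot middles and a column
for v in (75,80,85):
    row=top[v]; e=np.flatnonzero(np.diff(row.astype(int))); print(v,[(int(u),T[v,u+(0 if row[u] else 1)].round(1)) for u in e])
for u in (125,133,190,198):
    col=top[:,u]; e=np.flatnonzero(np.diff(col.astype(int))); print(u,[(int(v),S[v+(0 if col[v] else 1),u].round(1)) for v in e])
C=cam("wrist")
P=np.load("wv.npy"); im=cv2.imread("pics/wv.png"); S=P[...,0]*x[0]+P[...,1]*x[1]; T=P[...,0]*y[0]+P[...,1]*y[1]; Z=P[...,2]
m=(Z>75)&(Z<200)&(abs(T+221)<25)&(S>500)&(S<620)&(im.min(2)>100)
for z in range(75,205,10):
    k=m&(Z>z)&(Z<=z+10)
    if k.sum()>10: print("wv",z,k.sum(),"s",np.percentile(S[k],[3,50,97]).round(),"t",np.percentile(T[k],[3,97]).round(1))
E
```

```text
rack s [494.4 550. ] t [-415.1 -186.7] z 45.28784925093174
75 [(82, np.float64(-394.2)), (119, np.float64(-363.2)), (149, np.float64(-331.0)), (181, np.float64(-301.0)), (213, np.float64(-268.2)), (241, np.float64(-241.9)), (280, np.float64(-202.9)), (299, np.float64(-185.5))]
80 [(82, np.float64(-394.5)), (120, np.float64(-362.7)), (150, np.float64(-329.9)), (181, np.float64(-300.8)), (213, np.float64(-268.3)), (226, np.float64(-256.6)), (227, np.float64(-254.6)), (242, np.float64(-241.0)), (279, np.float64(-204.0)), (299, np.float64(-185.3))]
85 [(84, np.float64(-394.4)), (120, np.float64(-363.4)), (150, np.float64(-331.1)), (182, np.float64(-301.4)), (213, np.float64(-268.6)), (243, np.float64(-240.1)), (277, np.float64(-205.7)), (298, np.float64(-186.0))]
125 [(46, np.float64(549.9)), (61, np.float64(537.9)), (96, np.float64(504.9)), (108, np.float64(494.4))]
133 [(46, np.float64(549.7)), (61, np.float64(537.8)), (95, np.float64(505.9)), (108, np.float64(494.4))]
190 [(46, np.float64(550.0)), (60, np.float64(538.5)), (95, np.float64(505.9)), (107, np.float64(495.4))]
198 [(46, np.float64(549.8)), (60, np.float64(538.8)), (95, np.float64(505.9)), (107, np.float64(495.5))]
wv 95 507 s [570. 573. 575.] t [-234.3 -206.7]
wv 105 570 s [566. 569. 571.] t [-234.5 -206.3]
wv 115 614 s [562. 564. 567.] t [-234.2 -206.5]
wv 125 691 s [529. 560. 563.] t [-234.3 -206.2]
wv 135 776 s [527. 556. 558.] t [-234.1 -206.4]
wv 145 732 s [534. 552. 554.] t [-234.9 -205.7]
wv 155 355 s [550. 555. 557.] t [-229.9 -212. ]
wv 165 763 s [548. 551. 554.] t [-232.5 -207.1]
wv 175 1220 s [541. 545. 548.] t [-235.1 -204.9]
wv 185 825 s [535. 539. 542.] t [-232.3 -207.4]
wv 195 192 s [531. 533. 536.] t [-232.9 -215.7]
```

```bash
cat >> h.py <<'E'
XT=np.array([.9934,-.1149,0]); YT=np.array([-.1149,-.9934,0])
def st():
    s=r.sense(); p=s["tool_pos"]; print("s %.1f t %.1f z %.1f"%(p@XT,p@YT,p[2]),s["ft_force"].round(1)); return p
def tost(a,t,z): to((a*XT+t*YT+np.array([0,0,z])).round(1))
E
python3 -c "
from h import *
st(); tost(488.5,-221.5,212.5); tost(488.5,-221.5,187.5); tost(498.5,-221.5,212.5)"
```

```text
s 531.2 t -220.7 z 212.5 [ 0.1 -0.7 -1.6]
to [510.7 163.9 212.5] tool shift mm [-37.5  -0.8  20.3] 
to [510.7 163.9 187.5] tool shift mm [-25.6  -0.7  42.3] 
to [520.7 162.8 212.5] tool shift mm [-28.7  -0.9  15.5]
```

```bash
python3 -m handwheel '[[-0.0094,-0.0002,0.0051,0,0,0,0],[-0.0094,-0.0002,0.0051,0,0,0,0],[-0.0094,-0.0002,0.0051,0,0,0,0],[-0.0094,-0.0002,0.0051,0,0,0,0],[0.0048,0,0.0088,0,0,0,0],[0.0048,0,0.0088,0,0,0,0],[0,0,0,0,0,0,0],[0,0,0,0,0,0,0]]'
python3 -c "
from h import *
st()"; python3 v2.py
```

```text
time: 36.4
tool_pos: [510.0, 163.7, 191.8]
tcp_rot: [-179.8, 28.7, -6.5]
ft_force: [0.6, -0.6, -1.8]
finger_gap: 9.9
grip_force: 81.0
s 487.8 t -221.2 z 191.8 [ 0.6 -0.6 -1.8]
66 18 x [524. 545.] y [143. 144.]
74 31 x [521. 551.] y [142. 145.]
82 31 x [518. 548.] y [141. 144.]
90 32 x [514. 545.] y [141. 146.]
98 31 x [510. 541.] y [142. 145.]
106 38 x [507. 538.] y [143. 146.]
114 33 x [503. 535.] y [144. 147.]
122 27 x [508. 531.] y [145. 147.]
130 7 x [518. 527.] y [144. 144.]
146 8 x [517. 526.] y [145. 147.]
154 12 x [512. 521.] y [143. 146.]
162 11 x [510. 518.] y [145. 148.]
```

```bash
python3 -m handwheel '[[-0.007,0,0.0038,0,0,0,0],[0.0038,0,0.007,0,0,0,0],[0,0,0,0,0,0,0]]'
python3 -m handwheel '[[0.0014,0,0.0026,0,0,0,0],[0,0,0,0,0,0,0]]'
python3 -m handwheel '[[0.0014,0,0.0026,0,0,0,0],[0,0,0,0,0,0,0]]'
python3 -m handwheel '[[0.0014,0,0.0026,0,0,0,0],[0,0,0,0,0,0,0]]'
```

```text
time: 36.75
tool_pos: [502.2, 164.6, 183.0]
tcp_rot: [-179.8, 28.8, -6.6]
ft_force: [-0.6, -0.1, -2.3]
finger_gap: 9.1
grip_force: 81.0
time: 36.92
tool_pos: [502.4, 164.6, 180.6]
tcp_rot: [-179.8, 28.8, -6.6]
ft_force: [-0.6, -0.1, -1.8]
finger_gap: 9.6
grip_force: 81.0
time: 37.08
tool_pos: [502.3, 164.7, 177.8]
tcp_rot: [-179.8, 28.7, -6.5]
ft_force: [0.2, 0.0, -1.7]
finger_gap: 9.4
grip_force: 81.0
time: 37.25
tool_pos: [502.2, 164.7, 175.0]
tcp_rot: [-179.8, 28.7, -6.5]
ft_force: [-0.8, 0.2, -1.9]
finger_gap: 9.3
grip_force: 81.0
```

```bash
python3 -m handwheel '[[0.0012,0,0.0022,0,0,0,0],[0,0,0,0,0,0,0]]'
python3 -m handwheel '[[0.0012,0,0.0022,0,0,0,0],[0,0,0,0,0,0,0]]'
python3 v2.py; python3 -c "
from h import *
st()"
```

```text
time: 37.42
tool_pos: [502.3, 164.8, 172.9]
tcp_rot: [-179.8, 28.7, -6.5]
ft_force: [0.6, -0.6, 0.6]
finger_gap: 9.6
grip_force: 81.2
time: 37.58
tool_pos: [503.0, 165.0, 172.0]
tcp_rot: [-179.8, 28.6, -6.5]
ft_force: [0.3, -0.6, 9.8]
finger_gap: 9.2
grip_force: 82.2
50 26 x [518. 546.] y [144. 146.]
58 30 x [515. 545.] y [142. 146.]
66 34 x [511. 541.] y [143. 146.]
74 26 x [508. 536.] y [145. 147.]
82 33 x [503. 533.] y [144. 147.]
90 25 x [500. 529.] y [145. 147.]
98 31 x [496. 525.] y [143. 147.]
106 18 x [504. 523.] y [144. 147.]
130 8 x [511. 520.] y [144. 147.]
138 12 x [505. 513.] y [144. 147.]
s 480.8 t -221.7 z 172.1 [1.1 0.  7.6]
```

```bash
python3 -m handwheel '[[0.0032,0,-0.0015,0,0,0,0],[0.0032,0,-0.0015,0,0,0,0],[0.0032,0,-0.0011,0,0,0,0],[0.0032,0,-0.0011,0,0,0,0],[0,0,0,0,0,0,0]]'
python3 v2.py; python3 -c "
from h import *
st()"
```

```text
time: 38.1
tool_pos: [517.4, 163.2, 170.3]
tcp_rot: [-179.8, 28.5, -6.5]
ft_force: [2.2, -0.9, 6.6]
finger_gap: 9.4
grip_force: 82.0
50 30 x [518. 548.] y [143. 146.]
58 21 x [520. 544.] y [143. 145.]
66 32 x [516. 544.] y [142. 145.]
74 25 x [513. 540.] y [143. 146.]
82 29 x [512. 540.] y [141. 146.]
90 30 x [510. 538.] y [144. 146.]
98 31 x [508. 535.] y [143. 147.]
106 21 x [506. 534.] y [144. 146.]
130 10 x [522. 533.] y [142. 145.]
138 15 x [519. 528.] y [142. 144.]
s 494.9 t -221.6 z 170.4 [0.3 0.9 6.3]
```

```bash
python3 -m handwheel '[[0.0033,0,-0.0009,0,0,0,0],[0.0033,0,-0.0008,0,0,0,0],[0.0034,0,-0.0006,0,0,0,0],[0.0034,0,-0.0006,0,0,0,0],[0,0,0,0,0,0,0]]'
python3 v2.py; python3 -c "
from h import *
st()"
```

```text
time: 38.62
tool_pos: [530.6, 161.6, 166.2]
tcp_rot: [-179.8, 28.5, -6.5]
ft_force: [2.1, -0.6, 5.9]
finger_gap: 9.2
grip_force: 81.9
50 27 x [521. 549.] y [142. 145.]
58 29 x [523. 548.] y [142. 146.]
66 21 x [520. 546.] y [142. 145.]
74 28 x [520. 546.] y [142. 145.]
82 32 x [518. 546.] y [142. 146.]
90 25 x [518. 543.] y [143. 146.]
98 30 x [518. 545.] y [142. 145.]
106 22 x [520. 547.] y [142. 145.]
122 9 x [539. 549.] y [144. 145.]
130 12 x [535. 546.] y [141. 144.]
138 11 x [527. 538.] y [142. 146.]
146 5 x [517. 533.] y [144. 149.]
s 508.3 t -221.5 z 166.4 [ 2.5 -0.   5.4]
```

```bash
python3 -m handwheel '[[0.0033,0,-0.0003,0,0,0,0],[0.0033,0,-0.0002,0,0,0,0],[0,0,0,0,0,0,0]]'
python3 -m handwheel '[[0.0022,0,-0.0001,0,0,0,0],[0.0014,0,0.0004,0,0,0,0],[0,0,0,0,0,0,0]]'
python3 v2.py; python3 -c "
from h import *
st()"
```

```text
time: 38.97
tool_pos: [536.6, 161.0, 163.5]
tcp_rot: [-179.8, 28.5, -6.5]
ft_force: [3.9, -0.3, 5.0]
finger_gap: 9.1
grip_force: 82.0
time: 39.22
tool_pos: [539.6, 160.6, 161.8]
tcp_rot: [-179.8, 28.5, -6.5]
ft_force: [3.4, -1.0, 6.8]
finger_gap: 9.6
grip_force: 82.1
50 26 x [523. 549.] y [143. 145.]
58 21 x [523. 551.] y [142. 145.]
66 34 x [523. 550.] y [142. 145.]
74 23 x [523. 551.] y [143. 145.]
82 24 x [525. 551.] y [141. 144.]
90 32 x [525. 553.] y [142. 144.]
98 27 x [526. 553.] y [142. 144.]
106 25 x [526. 559.] y [142. 144.]
122 14 x [544. 556.] y [140. 143.]
130 17 x [540. 549.] y [141. 145.]
138 9 x [528. 545.] y [145. 148.]
s 517.5 t -221.6 z 161.9 [ 3.9 -0.7  7.5]
```

```bash
python3 -m handwheel '[[0.0022,0,-0.0005,0,0,0,0],[0.0022,0,-0.0005,0,0,0,0],[0,0,0,0,0,0,0]]'
python3 -c "
from h import *
st()"; python3 v2.py
```

```text
time: 39.57
tool_pos: [543.5, 160.1, 159.9]
tcp_rot: [-179.8, 28.6, -6.5]
ft_force: [2.8, -0.8, 6.0]
finger_gap: 9.5
grip_force: 82.1
s 521.5 t -221.5 z 159.9 [ 2.8 -0.8  6. ]
50 24 x [523. 551.] y [143. 145.]
58 31 x [523. 551.] y [142. 145.]
66 24 x [526. 551.] y [142. 145.]
74 25 x [525. 554.] y [141. 144.]
82 31 x [526. 554.] y [142. 144.]
90 30 x [528. 556.] y [141. 144.]
98 26 x [528. 555.] y [141. 144.]
106 21 x [528. 566.] y [141. 145.]
114 8 x [553. 564.] y [142. 144.]
122 15 x [546. 558.] y [139. 143.]
130 15 x [543. 552.] y [140. 146.]
138 10 x [527. 546.] y [146. 149.]
```

```bash
python3 -m handwheel '[[-0.0005,0,-0.0009,0,0,0,0],[0,0,0,0,0,0,0]]'
python3 -c "
from h import *
st()"; python3 v2.py | head -7
```

```text
time: 39.83
tool_pos: [542.8, 160.2, 160.7]
tcp_rot: [-179.8, 28.6, -6.5]
ft_force: [2.6, -1.5, 5.3]
finger_gap: 9.0
grip_force: 81.9
s 520.8 t -221.5 z 160.7 [ 2.6 -1.5  5.3]
50 21 x [523. 549.] y [142. 144.]
58 25 x [523. 551.] y [142. 144.]
66 32 x [525. 551.] y [142. 144.]
74 26 x [525. 554.] y [141. 145.]
82 28 x [525. 551.] y [142. 145.]
90 27 x [528. 555.] y [140. 144.]
98 31 x [528. 555.] y [141. 144.]
```

```bash
python3 -m handwheel '[[-0.0005,0,-0.0009,0,0,0,0],[0,0,0,0,0,0,0]]'
python3 -m handwheel '[[-0.0005,0,-0.0009,0,0,0,0],[0,0,0,0,0,0,0]]'
python3 -m handwheel '[[-0.0005,0,-0.0009,0,0,0,0],[0,0,0,0,0,0,0]]'
python3 -c "
from h import *
st()"; python3 v2.py | head -7
```

```text
time: 40.1
tool_pos: [542.3, 160.2, 161.2]
tcp_rot: [-179.8, 28.7, -6.5]
ft_force: [2.7, 0.6, 4.1]
finger_gap: 9.5
grip_force: 81.8
time: 40.27
tool_pos: [541.9, 160.2, 161.8]
tcp_rot: [-179.8, 28.8, -6.5]
ft_force: [0.9, -0.4, 2.5]
finger_gap: 9.2
grip_force: 81.5
time: 40.43
tool_pos: [541.7, 160.2, 162.6]
tcp_rot: [-179.8, 28.8, -6.5]
ft_force: [-0.4, 0.3, -0.3]
finger_gap: 9.6
grip_force: 81.2
s 519.7 t -221.4 z 162.6 [-0.4  0.3 -0.3]
50 21 x [523. 549.] y [143. 145.]
58 29 x [523. 551.] y [142. 144.]
66 25 x [523. 551.] y [142. 145.]
74 28 x [523. 549.] y [141. 145.]
82 27 x [526. 553.] y [140. 144.]
90 32 x [528. 553.] y [142. 145.]
98 26 x [525. 550.] y [141. 145.]
```

```bash
python3 -m handwheel '[[0.0018,0,-0.001,0,0,0,0],[0.0018,0,-0.001,0,0,0,0],[0,0,0,0,0,0,0]]'
python3 -c "
from h import *
st()"; python3 v2.py | head -7
```

```text
time: 40.78
tool_pos: [546.5, 159.6, 162.8]
tcp_rot: [-179.8, 28.7, -6.5]
ft_force: [0.6, 0.7, -2.3]
finger_gap: 9.2
grip_force: 81.1
s 524.6 t -221.4 z 162.8 [ 0.6  0.7 -2.3]
50 27 x [528. 556.] y [141. 144.]
58 27 x [528. 556.] y [142. 144.]
66 26 x [528. 556.] y [142. 144.]
74 27 x [531. 556.] y [141. 144.]
82 26 x [531. 558.] y [141. 143.]
90 28 x [531. 558.] y [141. 144.]
98 29 x [531. 558.] y [140. 144.]
```

```bash
python3 -m handwheel '[[0.0014,0,0.0026,0,0,0,0],[0,0,0,0,0,0,0]]'
python3 -m handwheel '[[0.001,0,0.0029,0,0,0,0],[0,0,0,0,0,0,0]]'
python3 -m handwheel '[[0.0014,0,0.0026,0,0,0,0],[0,0,0,0,0,0,0]]'
python3 v2.py
```

```text
time: 41.05
tool_pos: [547.1, 159.6, 160.6]
tcp_rot: [-179.8, 28.6, -6.5]
ft_force: [4.0, 0.7, 3.6]
finger_gap: 9.5
grip_force: 81.9
time: 41.22
tool_pos: [547.6, 159.7, 158.7]
tcp_rot: [-179.7, 28.4, -6.5]
ft_force: [5.8, -1.5, 8.4]
finger_gap: 9.5
grip_force: 82.5
time: 41.38
tool_pos: [548.7, 159.7, 156.7]
tcp_rot: [-179.7, 28.3, -6.5]
ft_force: [9.6, -2.6, 12.1]
finger_gap: 9.3
grip_force: 83.1
50 28 x [528. 557.] y [142. 144.]
58 27 x [530. 557.] y [142. 145.]
66 27 x [530. 559.] y [142. 144.]
74 27 x [533. 558.] y [140. 143.]
82 31 x [533. 561.] y [141. 144.]
90 28 x [533. 561.] y [140. 144.]
98 32 x [536. 564.] y [140. 143.]
106 12 x [535. 572.] y [141. 145.]
114 10 x [556. 568.] y [139. 143.]
122 14 x [553. 563.] y [138. 141.]
130 15 x [545. 558.] y [140. 145.]
138 9 x [532. 552.] y [141. 147.]
```

```bash
python3 - <<'E'
from h import *
def slots(P,nm):
    S=P@XT; T=P@YT; Z=P[...,2]
    top=(abs(Z-44)<6)&(S>470)&(S<570)&(T<-150)&(T>-420)
    q=top&(T>-240)|top&(T<-240)
    print(nm,"rack s",np.percentile(S[top],[1,50,99]).round(1),"t",np.percentile(T[top],[1,99]).round(1))
    for t0 in(-222,-285,-347):
        low=(Z<36)&(abs(S-522)<25)&(abs(T-t0)<25)
        a=[S[top&(abs(T-t0)<10)&(S<522)].max() if (top&(abs(T-t0)<10)&(S<522)).any() else 0, S[top&(abs(T-t0)<10)&(S>522)].min() if (top&(abs(T-t0)<10)&(S>522)).any() else 0]
        b=[T[top&(abs(S-522)<10)&(T<t0)&(T>t0-30)].max() if (top&(abs(S-522)<10)&(T<t0)&(T>t0-30)).any() else 0, T[top&(abs(S-522)<10)&(T>t0)&(T<t0+30)].min() if (top&(abs(S-522)<10)&(T>t0)&(T<t0+30)).any() else 0]
        print(t0,"s edges",np.round(a,1),"t edges",np.round(b,1))
slots(np.load("side.npy"),"side0"); slots(np.load("top.npy"),"top0")
im,P=cloud("side"); slots(P,"side now")
for nm,Q in(("side0",np.load("side.npy")),("now",P)):
    S=Q@XT;T=Q@YT;Z=Q[...,2]; m=(T>-215)&(T<-195)&(S>490)&(S<560)
    for z0 in(48,54,60): 
        k=m&(Z>z0)&(Z<z0+6); print(nm,z0,k.sum(),"s",np.percentile(S[k],[3,97]).round(1),"t med",np.median(T[k]).round(1))
st()
E
```

```text
side0 rack s [493.7 521.  549.4] t [-416.2 -181.9]
-222 s edges [506.3 540.1] t edges [-234.8 -210. ]
-285 s edges [505.8 538.7] t edges [-296.1    0. ]
-347 s edges [509.5 537.3] t edges [-360.1 -328.9]
top0 rack s [493.1 520.3 549.2] t [-414.9 -185.1]
-222 s edges [505.9 539.6] t edges [-241.8 -207.4]
-285 s edges [505.4 537.3] t edges [-299.4 -267.9]
-347 s edges [504.8 536.7] t edges [-361.9 -329.7]
side now rack s [493.6 507.8 549.5] t [-412.3 -181.8]
-222 s edges [506.2 539.8] t edges [   0.  -210.7]
-285 s edges [509.4   0. ] t edges [-295.8    0. ]
-347 s edges [503.7 548.7] t edges [-359.3 -328. ]
side0 48 21 s [507.9 535.1] t med -207.0
side0 54 20 s [509.2 536.4] t med -206.0
side0 60 21 s [509.4 536.3] t med -207.0
now 48 17 s [509.  535.2] t med -205.5
now 54 21 s [507.8 534.9] t med -206.1
now 60 19 s [508.  537.6] t med -206.0
s 526.8 t -221.7 z 157.1 [ 7.6 -1.2 11.6]
```

```bash
python3 -m handwheel '[[-0.0014,0,-0.0026,0,0,0,0],[-0.001,0,-0.0029,0,0,0,0],[-0.0014,0,-0.0026,0,0,0,0],[0,0,0,0,0,0,0]]'
python3 -m handwheel '[[0,-0.001,0,0,0,0,0],[0,0,0,0,0,0,0]]'
python3 -m handwheel '[[0.001,0,0.0018,0,0,0,0],[0,0,0,0,0,0,0]]'
python3 -m handwheel '[[0.001,0,0.0018,0,0,0,0],[0,0,0,0,0,0,0]]'
python3 -m handwheel '[[0.001,0,0.0018,0,0,0,0],[0,0,0,0,0,0,0]]'
python3 -c "
from h import *
st()"; python3 v2.py|head -8
```

```text
time: 41.87
tool_pos: [546.0, 159.8, 163.2]
tcp_rot: [-179.8, 28.8, -6.5]
ft_force: [-0.5, 0.6, -1.7]
finger_gap: 9.3
grip_force: 81.0
time: 42.03
tool_pos: [545.8, 160.8, 162.3]
tcp_rot: [-179.8, 28.8, -6.5]
ft_force: [-0.9, -0.2, -2.4]
finger_gap: 9.6
grip_force: 81.0
time: 42.2
tool_pos: [545.9, 160.7, 160.1]
tcp_rot: [-179.8, 28.8, -6.5]
ft_force: [-0.4, 0.4, -2.2]
finger_gap: 9.5
grip_force: 81.0
time: 42.37
tool_pos: [546.2, 160.7, 158.4]
tcp_rot: [-179.8, 28.8, -6.5]
ft_force: [-1.0, 0.3, -2.3]
finger_gap: 9.0
grip_force: 81.0
time: 42.53
tool_pos: [546.3, 160.7, 156.5]
tcp_rot: [-179.8, 28.7, -6.5]
ft_force: [-0.2, -0.3, -2.4]
finger_gap: 9.3
grip_force: 81.0
s 524.3 t -222.4 z 156.5 [-0.2 -0.3 -2.4]
50 25 x [531. 557.] y [143. 145.]
58 24 x [531. 556.] y [142. 145.]
66 23 x [531. 557.] y [142. 145.]
74 31 x [531. 559.] y [142. 144.]
82 29 x [531. 558.] y [141. 144.]
90 27 x [531. 558.] y [142. 145.]
98 26 x [531. 567.] y [141. 145.]
114 8 x [553. 563.] y [140. 142.]
```

```bash
python3 -m handwheel '[[0.0014,0,0.0026,0,0,0,0],[0.0014,0,0.0026,0,0,0,0],[0,0,0,0,0,0,0]]'
python3 -m handwheel '[[0.0019,0,0.0035,0,0,0,0],[0.0019,0,0.0035,0,0,0,0],[0,0,0,0,0,0,0]]'
python3 -m handwheel '[[0.0019,0,0.0035,0,0,0,0],[0.0019,0,0.0035,0,0,0,0],[0,0,0,0,0,0,0]]'
```

```text
time: 42.88
tool_pos: [546.2, 160.7, 150.3]
tcp_rot: [-179.8, 28.8, -6.5]
ft_force: [-1.2, 0.1, -3.3]
finger_gap: 9.2
grip_force: 81.0
time: 43.13
tool_pos: [545.9, 160.7, 141.9]
tcp_rot: [-179.8, 28.8, -6.5]
ft_force: [-1.3, -0.4, -2.7]
finger_gap: 9.4
grip_force: 81.0
time: 43.38
tool_pos: [546.0, 160.7, 134.0]
tcp_rot: [-179.8, 28.8, -6.5]
ft_force: [-0.5, -0.2, -2.0]
finger_gap: 9.5
grip_force: 81.0
```

```bash
python3 -m handwheel '[[0.0019,0,0.0035,0,0,0,0],[0.001,0,0.0018,0,0,0,0],[0,0,0,0,0,0,0]]'
python3 -m handwheel '[[0.001,0,0.0018,0,0,0,0],[0,0,0,0,0,0,0]]'
python3 -m handwheel '[[0.001,0,0.0018,0,0,0,0],[0,0,0,0,0,0,0]]'
python3 -m handwheel '[[0.0006,0,0.0011,0,0,0,0],[0,0,0,0,0,0,0]]'; python3 v2.py
```

```text
time: 43.63
tool_pos: [546.2, 160.8, 128.6]
tcp_rot: [-179.8, 28.7, -6.5]
ft_force: [-1.5, 0.6, -2.2]
finger_gap: 9.2
grip_force: 81.1
time: 43.8
tool_pos: [546.5, 160.9, 127.6]
tcp_rot: [-179.8, 28.7, -6.5]
ft_force: [-1.7, -0.9, 3.9]
finger_gap: 9.3
grip_force: 81.5
time: 43.97
tool_pos: [546.6, 160.9, 126.9]
tcp_rot: [-179.8, 28.7, -6.5]
ft_force: [-4.4, 0.2, 11.9]
finger_gap: 9.7
grip_force: 82.3
time: 44.13
tool_pos: [546.5, 161.0, 126.6]
tcp_rot: [-179.8, 28.7, -6.5]
ft_force: [-6.5, -0.8, 17.9]
finger_gap: 9.6
grip_force: 82.8
50 33 x [531. 559.] y [142. 145.]
58 23 x [531. 557.] y [141. 145.]
66 28 x [531. 559.] y [142. 144.]
74 8 x [541. 569.] y [142. 147.]
82 8 x [554. 564.] y [141. 144.]
90 12 x [549. 561.] y [139. 144.]
98 11 x [546. 554.] y [142. 146.]
106 6 x [534. 550.] y [146. 147.]
```

```bash
python3 -m handwheel '[[-0.0008,0,-0.0014,0,0,0,0],[0,0,0,0,0,0,0.02],[0,0,0,0,0,0,0.03],[0,0,0,0,0,0,0.03],[0,0,-0.01,0,0,0,0.03],[0,0,-0.02,0,0,0,0.03],[0,0,-0.03,0,0,0,0.03],[0,0,0,0,0,0,0.03]]' 20
python3 -m handwheel '[[0,0,-0.02,0,5,0,0.03],[0,0,0,0,6,0,0],[0,0,0,0,6,0,0],[0,0,0,0,6,0,0],[0,0,0,0,5.8,0,0],[0,0,0,0,0,0,0],[0,0,0,0,0,0,0]]'
python3 v2.py; python3 -c "
from h import *
p=st(); print(r.sense()['tcp_rot']); tost(490,-222.4,p[2]); tost(490,-222.4,113)
P=np.load('wv.npy').reshape(-1,3); P=P[np.isfinite(P).all(1)]; S=P@XT;T=P@YT
for z in range(60,140,8):
    k=(P[:,2]>z)&(P[:,2]<=z+8)&(abs(T+222)<14)&(S>500)&(S<570)
    if k.sum()>9: print('w',z,k.sum(),np.percentile(S[k],[5,50,95]).round(),np.percentile(T[k],[5,95]).round())
"
```

```text
time: 44.9
tool_pos: [578.8, 157.1, 183.6]
tcp_rot: [-179.7, 28.2, -6.5]
ft_force: [1.1, -0.2, 1.9]
finger_gap: 30.2
grip_force: 0.0
time: 45.48
tool_pos: [583.4, 156.4, 196.2]
tcp_rot: [-179.8, 0.0, -6.6]
ft_force: [0.5, 0.1, 0.8]
finger_gap: -0.1
grip_force: 0.0
50 25 x [529. 557.] y [143. 145.]
58 29 x [529. 556.] y [143. 146.]
66 22 x [528. 558.] y [145. 146.]
82 8 x [549. 558.] y [142. 144.]
90 13 x [544. 555.] y [143. 145.]
178 12 x [572. 592.] y [143. 146.]
s 563.7 t -222.4 z 196.5 [0.2 0.5 0.7]
[-1.79809250e+02 -2.88159498e-02 -6.63883849e+00]
to [512.3 164.6 196.5] tool shift mm [-73.7   0.1  -0. ] 
to [512.3 164.6 113. ] tool shift mm [-73.7   0.4  83.5] 
w 60 30 [537. 538. 538.] [-235. -210.]
w 68 77 [534. 545. 547.] [-235. -209.]
w 76 126 [541. 543. 545.] [-232. -217.]
w 84 267 [535. 538. 541.] [-235. -211.]
w 92 176 [529. 533. 536.] [-235. -208.]
```

```bash
python3 -m handwheel '[[-0.025,0,0,0,0,0,0],[-0.026,0,0,0,0,0,0],[-0.025,0,0,0,0,0,0],[0,0,0.028,0,0,0,0],[0,0,0.028,0,0,0,0],[0,0,0.027,0,0,0,0],[0,0,0,0,0,0,0],[0,0,0,0,0,0,0]]'
python3 -m handwheel '[[0.007,0,0,0,0,0,0],[0.007,0,0,0,0,0,0],[0.007,0,0,0,0,0,0],[0.007,0,0,0,0,0,0],[0.007,0,0,0,0,0,0],[0.007,0,0,0,0,0,0],[0.005,0,0,0,0,0,0],[0,0,0,0,0,0,0]]'
python3 -c "
from h import *
st()"; python3 v2.py
```

```text
time: 46.25
tool_pos: [509.1, 164.7, 111.3]
tcp_rot: [-179.9, 0.2, -6.7]
ft_force: [0.1, -0.5, 1.2]
finger_gap: 0.2
grip_force: 0.0
time: 46.92
tool_pos: [557.0, 159.5, 112.7]
tcp_rot: [-179.8, -0.1, -6.6]
ft_force: [-0.4, -0.2, -0.2]
finger_gap: -0.2
grip_force: 0.1
s 535.0 t -222.5 z 112.7 [-0.4 -0.2 -0.2]
50 23 x [531. 557.] y [144. 146.]
58 28 x [531. 559.] y [143. 145.]
66 24 x [531. 560.] y [142. 146.]
82 6 x [564. 571.] y [140. 144.]
90 10 x [557. 571.] y [142. 143.]
98 6 x [549. 574.] y [141. 146.]
```

```bash
python3 -m handwheel '[[0.005,0,0,0,0,0,0],[0.001,0,0,0,0,0,0],[0,0,0,0,0,0,0],[-0.01,0,0,0,0,0,0],[-0.02,0,0,0,0,0,0],[-0.02,0,-0.02,0,0,0,0],[-0.01,0,-0.035,0,0,0,0],[0,0,-0.035,0,0,0,0]]'
python3 -m handwheel '[[-0.03,0.03,-0.03,0,0,0,0],[-0.03,0.03,-0.03,0,0,0,0],[0,0.04,0,0,0,0,0],[0,0.04,0,0,0,0,0],[0,0.04,0,0,0,0,0],[0,0.04,0,0,0,0,0],[0,0.04,0,0,0,0,0],[0,0,0,0,0,0,0]]'
python3 - <<'E'
from h import *
A=[]
for n in("side","top"):
    im,P=cloud(n); np.save(n+"f",P); A.append(im)
    S=P@XT;T=P@YT;Z=P[...,2]
    for z in range(60,140,10):
        k=(Z>z)&(Z<=z+10)&(abs(T+222)<20)&(S>490)&(S<590)
        if k.sum()>3: print(n,z,k.sum(),"s",np.percentile(S[k],[5,50,95]).round(),"t",np.percentile(T[k],[5,95]).round())
    q=P.reshape(-1,3); 
    k=q[(q[:,0]>480)&(q[:,0]<620)&(q[:,1]>-350)&(q[:,1]<-200)&(q[:,2]>52)&(q[:,2]<64)]; print("cup",cv2.minEnclosingCircle(k[:,:2].astype(np.float32)))
    k=q[(q[:,0]>450)&(q[:,0]<560)&(q[:,1]>-30)&(q[:,1]<60)&(q[:,2]>76)]; print("jar cap z",np.percentile(k[:,2],[5,50,95]).round(1))
    k=q[(q[:,0]>525)&(q[:,0]<590)&(q[:,1]>325)&(q[:,1]<362)&(q[:,2]>90)]; print("tall cap",np.percentile(k,[3,50,97],axis=0).round(1).tolist())
a=cv2.resize(A[0][20:370,120:460],(450,463)); b=cv2.resize(A[1][80:280,20:450],(800-450,163)); c=cv2.resize(A[0][90:160,220:300],(350,300))
cv2.imwrite("pics/fin.png",np.hstack([a,np.vstack([b,c])]))
print(r.sense()["tool_pos"],r.sense()["time"])
E
```

```text
time: 47.68
tool_pos: [498.8, 165.8, 201.4]
tcp_rot: [-179.9, 0.2, -6.6]
ft_force: [1.6, 0.4, -0.1]
finger_gap: 0.1
grip_force: 0.0
time: 48.35
tool_pos: [424.5, -81.5, 250.0]
tcp_rot: [180.0, -0.1, -7.0]
ft_force: [1.0, -0.6, -1.0]
finger_gap: 0.1
grip_force: 0.0
side 60 80 s [508. 522. 535.] t [-237. -206.]
side 70 24 s [508. 536. 544.] t [-235. -208.]
side 80 17 s [541. 543. 549.] t [-232. -207.]
side 90 27 s [545. 547. 554.] t [-234. -205.]
side 100 27 s [549. 552. 558.] t [-232. -209.]
side 110 15 s [553. 556. 562.] t [-226. -215.]
side 120 19 s [557. 561. 566.] t [-228. -215.]
cup ((547.2921142578125, -275.3400573730469), 33.89153289794922)
jar cap z [78.7 81.6 83.8]
tall cap [[529.0, 327.9, 91.3], [559.5, 341.3, 98.2], [584.6, 359.0, 101.5]]
top 60 27 s [507. 522. 535.] t [-237. -208.]
top 70 31 s [507. 533. 539.] t [-237. -208.]
top 80 16 s [540. 542. 544.] t [-236. -212.]
top 90 27 s [543. 546. 550.] t [-237. -207.]
top 100 35 s [547. 550. 556.] t [-235. -209.]
top 110 12 s [549. 553. 556.] t [-228. -218.]
top 120 15 s [554. 558. 565.] t [-228. -218.]
top 130 10 s [560. 563. 566.] t [-227. -218.]
cup ((546.1294555664062, -274.623291015625), 33.474876403808594)
jar cap z [ 79.3  83.7 640.1]
tall cap [[528.9, 330.1, 92.1], [561.3, 344.5, 100.1], [584.4, 358.9, 104.6]]
[425.29728265 -76.80191127 249.81475831] 48.45
```

View pics/fin.png

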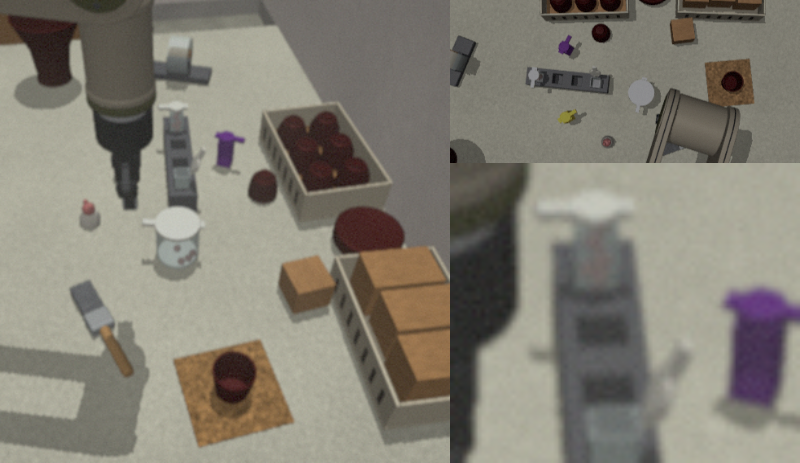

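```bash
python3 - <<'E'
from h import *
for n in("sidef","topf","side","top"):
    P=np.load(n+".npy"); S=P@XT;T=P@YT;Z=P[...,2]
    k=(abs(T+222)<17)&(S>504)&(S<530)&(Z>52)&(Z<90)
    k2=(abs(T+222)<17)&(S>528)&(S<537)&(Z>52)&(Z<76)
    print(n,k.sum(),np.percentile(Z[k],[50,90,95,99]).round(1),"right",np.percentile(Z[k2],[50,90,99]).round(1) if k2.any() else 0)
E
```

```text
sidef 105 [62.9 69.7 70.6 71.7] right [63.4 69.9 72.1]
topf 44 [68.8 73.3 74.6 76.2] right [69.4 73.1 74.8]
side 123 [76.8 79.7 80.4 81.6] right [65.6 72.3 74.8]
top 128 [79.7 82.7 83.6 84.2] right [70.3 74.5 75.7]
```

```bash
python3 -c "
from bench import r
print(r.hand_in())"
```

```text
the job is handed in; nothing more can be done
None
```

I handed the job in after 48 s of robot time, and the cameras show every step done: the beads (five seen) are in the jar, its cap is shut, the cup stands empty mid-mat, the tall vial is shut, and the short vial's cap is back about 110°. One mishap: my first try at the short cap lifted that vial nearly out of the rack, so I reseated it (its rim is back at the seated height) and opened it with a push.

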